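Clear the assembly bench: hang up the handwheels, return the bushings

TASK

Clear the bench for the next unit: take each handwheel that stands in the rack and hang it by its rim on one of the J-hooks, one wheel to a hook. Tip all the brass bushings from the white cup into the red bin and set the empty cup back upright on the middle of its black mat. Leave the screwdriver, the glue jar and the terminal block where they are.

Things in the scene. Friction and masses are not known exactly. Their poses are not given: they have to be found in the camera images.
- hook_stand: Fixed aluminium stand with three dark steel J-hooks in a row, 180 mm apart. Origin: on the bench under the middle hook's upright post. Its z is up; its -x (towards the robot) is the way all hooks point; its y runs along the row to the left. Posts 20 mm square, 310 mm high, nothing above them.
- hook_left (a point): Point on top of the left J-hook's level arm, 300 mm above the bench, 50 mm out from its post's centre line (axes as hook_stand). The arm is a round bar 10 mm thick along the stand's x; 50 mm further to -x its outer end turns up, the red-capped tip ending 18 mm above the top of the arm. A hung wheel's centre lies about 67 mm below this point.
- hook_middle (a point): Point on top of the middle J-hook's level arm, 300 mm above the bench, 50 mm out from its post's centre line (axes as hook_stand). The arm is a round bar 10 mm thick along the stand's x; 50 mm further to -x its outer end turns up, the red-capped tip ending 18 mm above the top of the arm. A hung wheel's centre lies about 67 mm below this point.
- hook_right (a point): Point on top of the right J-hook's level arm, 300 mm above the bench, 50 mm out from its post's centre line (axes as hook_stand). The arm is a round bar 10 mm thick along the stand's x; 50 mm further to -x its outer end turns up, the red-capped tip ending 18 mm above the top of the arm. A hung wheel's centre lies about 67 mm below this point.
- wheel_rack: Fixed grey rack, 170 x 226 mm, with blue comb walls to 53 mm height, that holds up to three handwheels standing upright in slots 70 mm apart along its y, wheel axes along its y. Origin: centre of its underside on the bench. Wheels stand with their centre 88 mm above the bench.
- cup_mat: Fixed round black rubber mat, 96 mm across, 3 mm thick: the cup's place. Origin: centre of its underside on the bench.
- cup: White plastic tapered cup, 70 mm high, outside 54 mm across at the foot and 68 mm at the rim (64 mm at 50 mm height), wall 3 mm, 160 g plus contents; holds 4 to 6 brass bushings at the start. Origin: centre of its underside; z along its axis out of the mouth. Bushings slide out when it is tipped to 120 degrees or more from upright (a shake helps).
- red_bin: Fixed open red bin, 170 (its x) x 150 (its y) x 75 mm high, wall and floor 4 mm. Origin: centre of its underside on the bench.
- bushing_1: Brass bushing, 15 mm diameter, 15 mm long, 20 g. Origin: its centre, z along its axis.
- bushing_2: Brass bushing, 15 mm diameter, 15 mm long, 20 g. Origin: its centre, z along its axis.
- bushing_3: Brass bushing, 15 mm diameter, 15 mm long, 20 g. Origin: its centre, z along its axis.
- bushing_4: Brass bushing, 15 mm diameter, 15 mm long, 20 g. Origin: its centre, z along its axis. May be absent.
- bushing_5: Brass bushing, 15 mm diameter, 15 mm long, 20 g. Origin: its centre, z along its axis. May be absent.
- bushing_6: Brass bushing, 15 mm diameter, 15 mm long, 20 g. Origin: its centre, z along its axis. May be absent.
- handwheel_a: Three-spoke handwheel, aluminium rim, red hub, 0.22-0.4 kg; may be absent. Outer diameter 160 mm; rim 14 mm deep radially (inner diameter 132), 20 mm wide axially. Origin: centre; y is its axis; z points up as it stands in the rack. Black spokes, 8 mm thick, 12 wide, along -z and 60 degrees either side of +z; hub 30 mm across. The rim within 45 degrees of +z is free of spokes.
- handwheel_b: Three-spoke handwheel, aluminium rim, red hub, 0.22-0.4 kg; may be absent. Outer diameter 160 mm; rim 14 mm deep radially (inner diameter 132), 20 mm wide axially. Origin: centre; y is its axis; z points up as it stands in the rack. Black spokes, 8 mm thick, 12 wide, along -z and 60 degrees either side of +z; hub 30 mm across. The rim within 45 degrees of +z is free of spokes.
- handwheel_c: Three-spoke handwheel, aluminium rim, red hub, 0.22-0.4 kg; may be absent. Outer diameter 160 mm; rim 14 mm deep radially (inner diameter 132), 20 mm wide axially. Origin: centre; y is its axis; z points up as it stands in the rack. Black spokes, 8 mm thick, 12 wide, along -z and 60 degrees either side of +z; hub 30 mm across. The rim within 45 degrees of +z is free of spokes.
- screwdriver: Orange-handled screwdriver, 190 mm long, 26 mm thick, lying on the bench; not part of the job. Origin: middle, underside.
- glue_jar: Small jar with blue cap, 48 mm across, 70 mm high, standing near the hooks; not part of the job. Origin: centre of underside.
- terminal_block: Black terminal block with two copper studs, 50 x 70 x 38 mm, beside the rack; not part of the job. Origin: centre of underside.

How it is judged:
By the outcome, as a careful person would: the job done as asked, in the order asked, and still so for the second after the job is handed in, with the robot touching nothing.
Of handwheel_a, handwheel_b, handwheel_c only 2 to 3 are there at a start; the rules pass over those that are not, and their reading is None.
Of bushing_4, bushing_5, bushing_6 only 1 to 3 are there at a start; the rules pass over those that are not, and their reading is None.
At some moment in a run one of cup may be knocked a few centimetres aside while the robot is not near it.
It also fails if it takes over 200 s, if anything falls off the work surface, if the arm or the gripper's body presses on something with over 40 N, if the wrist force passes 120 N, or if a joint passes its speed limit or range.

ROBOT

A 6-joint arm with a two-finger parallel gripper is mounted at the origin on the work surface. World frame = base frame: x ahead of the robot, y to its left, z up, the work surface at z = 0. Lengths are in m, angles in rad, forces in N, time in s.
With the tool pointing down it reaches from about 0.35 to 0.725 m from the base axis. Payload 6 kg.
Tool frame: the origin (TCP) lies between the finger pads; the fingertips stand 14 mm ahead of it and the grasp point (between the pads) lies 5 mm behind it; z points along the fingers, y is the line along which they close (so a half turn about z gives the same grasp; the last joint's range is limited). The gripper opens to 85 mm and grips with 20 to 120 N. Pads are 22 mm wide; open, the fingers measure 114 mm over their backs; the gripper's body (76 mm by 85 mm) begins 54 mm behind the grasp point. The pads swing forward as they close: fully open they stand 13 mm farther back than shut.
Start: joints at [1.534, 0.04, 0.085, 0, -1.615, -0.334], TCP at [0.217, 0.559, 0.245] pointing down, gripper open.
Joint ranges: [-2.56, 2.56], [-1.29, 2.01], [-1.08, 1.49], [-3.29, 1.98], [-2.81, -0.18], [-2.99, 2.99]. Speed limits (rad/s): [2.57, 2.57, 3.01, 3.14, 3.14, 3.14].

INTERFACE

Orientations are given as a unit quaternion [w, x, y, z].
In Python, from bench import * gives the robot as it stands.
- The arm moves only by the tool servo_tool, never from a script. Its argument "steps" is a list that holds one entry, the list of rows, each a list of 4 numbers: the shift along the tool's x, y, z in m, then the turn about the tool's z in degrees. In form: [[[x, y, z, roll], ...]]. A call has 1 to 12 rows; each row is the pose to reach, as a shift and turn from the pose commanded when the call began, along the tool's axes at that moment; what a row does not reach only later rows make up. A row lasts 1/10 s, in which the tool goes at most 50 mm and 8.59 degrees, less where a joint would pass 70% of its speed; a pose out of reach is approached as far as the arm can. A call with a gripper value outside its range is refused whole. "gripper" is the finger opening in m, from 0 to 0.0854, set as the call begins (left out, the last holds). The fingers move at their own pace and stop on an object; "newtons" is the grip in N (left out, the last holds). Time passes only in rows, so rows that repeat a pose let the fingers close. It gives the time, the measured TCP pose, the force, the opening and the grip force at its end, in the units of the state.
- sense(): the state, without advancing time (a new reading comes with each control period).
- camera(name): name is "scene" or "top" or "wrist"; returns the picture (400x640x3 uint8, blue, green, red); there is no depth.
- camera_info(name): a dict with "mtx" (3x3 intrinsics, pixels), "k1" (the pictures are not rectified: a ray, as slopes to the right and down, at radius r is drawn at 1 + k1 r^2 times it, then the intrinsics apply), "R" (3x3) and "t" (3): a world point X has camera coordinates R X + t; the wrist camera has in their place "mount" (4x4, takes a point from camera to tool coordinates, whose origin is the TCP and whose axes are the flange's). Camera axes: x right, y down, z forward; pixel columns grow to the right and rows downward; lengths in m; the calibration is good to about 2 mm. A picture is of the moment at which its call begins: read the wrist's pose just before it. camera_info takes no time and is no camera call.
- close_job(): hands the job in; it is judged then, once.
Trained networks look in the newest picture that a camera, given by its name, has taken for a name from the list of things; names that differ only in an ending like _2 or _b are one class to them, and where a whole thing is asked for, a point or a joint stands for the part that bears it (a point fixed in the world has none). Each returns a list of dicts, best first, with "score" (0 to 1); they miss things now and then, are a little off and sometimes report something else, mostly with a low value. They report only what shows in the picture. A call takes as long as a camera call.
- silhouettes(camera, query): "mask" (400x640 bool, what is visible of it) and "point" ([column, row] in pixels, amid what is visible of it).
- spot_point(camera, query): "point" ([column, row] in pixels: a listed point, or the origin of a listed thing).
The state is a dict: "time_s": time; "joint_pos": joint angles; "joint_velocities": joint speeds; "effort": joint torques, N m; "position": TCP position; "eef_rot": TCP orientation; "force": force on the tool from outside, world axes, zero at the start; "torque": the same for the moment, N m; "grip_width": finger opening in m; "grip_force": force on a finger pad.
Only numpy, scipy, OpenCV 4.12 (cv2) and the standard library are available. Lean on these libraries where they do the work, as an engineer would, in place of code of your own. Each camera call takes 0.05 s, during which the arm holds its last target. There are 200 camera calls.

## Working session

There is one attempt and no reset: what is moved stays moved. The work goes in short steps, Python scripts to look and compute and a tool call to move; the robot and the scene stay as the last step left them, time stands still between calls to the robot, and variables do not carry over. Pictures are saved under pics/ and viewed, at most 14 in all, crops included, and the job is handed in when it is done.

Besides the shell and the picture viewer there is one more tool, called after ">>>" as name(argument=value, ...) on one line, values as JSON. servo_tool: Moves the arm, as the interface text tells. Its arguments: {"type":"object","properties":{"steps":{"type":"array","items":{"type":"array","items":{"type":"array","items":{"type":"number"}}}},"gripper":{"type":"number"},"newtons":{"type":"number"}},"required":["steps"]}

```bash
ls; mkdir -p pics; cat > h.py <<'E'
from bench import *
import numpy as np, cv2
from scipy.spatial.transform import Rotation as Rn
def rot(q): return Rn.from_quat([q[1],q[2],q[3],q[0]]).as_matrix()
def cam(name,st=None):
    i=camera_info(name); K=np.array(i["mtx"],float); k=i["k1"]
    if "R" in i: return K,k,np.array(i["R"]),np.array(i["t"]).ravel()
    st=st or sense(); T=np.eye(4); T[:3,:3]=rot(st["eef_rot"]); T[:3,3]=st["position"]
    M=np.linalg.inv(T@np.array(i["mount"])); return K,k,M[:3,:3],M[:3,3]
def proj(c,X):
    K,k,R,t=c; X=np.atleast_2d(X)@R.T+t; s=X[:,:2]/X[:,2:]; s=s*(1+k*(s**2).sum(1,keepdims=True))
    return s@K[:2,:2].T+K[:2,2]
def ray(c,uv):
    K,k,R,t=c; d=(np.array(uv,float)-K[:2,2])@np.linalg.inv(K[:2,:2]).T; s=d.copy()
    for _ in range(20): s=d/(1+k*(s@s))
    return -R.T@t, R.T@np.r_[s,1]
def at_z(c,uv,z):
    o,d=ray(c,uv); return o+d*(z-o[2])/d[2]
def tri(c1,u1,c2,u2):
    o1,d1=ray(c1,u1);o2,d2=ray(c2,u2)
    a=np.linalg.lstsq(np.c_[d1,-d2],o2-o1,rcond=None)[0]
    p,q=o1+a[0]*d1,o2+a[1]*d2; return (p+q)/2,np.linalg.norm(p-q)
E
python3 - <<'E'
from h import *
s=sense(); print({k:np.round(v,3) for k,v in s.items()}); print(rot(s["eef_rot"]).round(3))
for n in ("scene","top"): cv2.imwrite(f"pics/{n}0.png",camera(n)); 
i=camera_info("wrist"); print(np.round(i["mount"],3),np.round(i["mtx"],1))
for n in ("scene","top"):
    c=cam(n); print(n,"cam pos",(-c[2].T@c[3]).round(3))
    for q in ["hook_left","hook_middle","hook_right","hook_stand","wheel_rack","cup_mat","cup","red_bin","handwheel_a","terminal_block","glue_jar","screwdriver"]:
        print(q,[(np.round(r["point"],1).tolist(),round(r["score"],2),at_z(c,r["point"],{"h":.3}.get(q[0],0) if "hook_" in q and q!="hook_stand" else (.088 if "wheel_a" in q or 'handw' in q else 0)).round(3).tolist()) for r in spot_point(n,q)[:4]])
E
```

```text
pics
{'time_s': np.float64(0.0), 'joint_pos': array([ 1.534,  0.041,  0.084, -0.   , -1.615, -0.334]), 'joint_velocities': array([-0.002,  0.   , -0.001, -0.001,  0.001, -0.001]), 'effort': array([ 0.0000e+00, -3.6820e+01,  3.4742e+01,  6.9320e+00, -5.0000e-03,
        0.0000e+00]), 'position': array([0.217, 0.559, 0.244]), 'eef_rot': array([ 0.001,  0.983, -0.184, -0.   ]), 'force': array([ 0.003, -0.33 ,  0.394]), 'torque': array([0.002, 0.052, 0.028]), 'grip_force': np.float64(0.0), 'grip_width': np.float64(0.085)}
[[ 0.932 -0.362 -0.001]
 [-0.362 -0.932 -0.002]
 [ 0.     0.002 -1.   ]]
[[-0.    -0.966 -0.258  0.066]
 [ 1.    -0.    -0.    -0.001]
 [ 0.    -0.258  0.966 -0.129]
 [ 0.     0.     0.     1.   ]] [[345.1   0.  319.5]
 [  0.  345.1 203.9]
 [  0.    0.    1. ]]
scene cam pos [ 1.148 -0.194  1.106]
hook_left [([339.6, 203.2], 0.74, [0.617, 0.058, 0.3]), ([198.2, 237.9], 0.66, [0.599, -0.301, 0.3])]
hook_middle [([267.2, 219.2], 0.89, [0.602, -0.129, 0.3])]
hook_right [([198.6, 234.8], 0.57, [0.59, -0.299, 0.3])]
hook_stand [([281.5, 286.3], 0.65, [0.65, -0.13, 0.0])]
whe
[... 1051 characters left out ...]
0.0], 0.73, [0.443, -0.218, 0.0]), ([209.5, 224.3], 0.26, [0.478, 0.391, 0.0])]
cup_mat [([273.3, 227.1], 0.86, [0.464, 0.179, 0.0])]
cup [([269.3, 231.1], 0.51, [0.451, 0.192, 0.0])]
red_bin [([207.9, 222.9], 0.68, [0.483, 0.396, 0.0]), ([395.3, 232.1], 0.65, [0.436, -0.222, 0.0]), ([304.0, 163.8], 0.45, [0.671, 0.072, 0.0])]
handwheel_a [([371.2, 232.9], 0.7, [0.435, -0.133, 0.088]), ([417.1, 227.9], 0.64, [0.446, -0.276, 0.088]), ([393.8, 227.3], 0.62, [0.45, -0.204, 0.088])]
terminal_block [([474.3, 220.2], 0.92, [0.467, -0.485, 0.0]), ([170.9, 239.9], 0.3, [0.43, 0.522, 0.0])]
glue_jar [([325.8, 204.4], 0.52, [0.534, 0.004, 0.0])]
screwdriver [([168.6, 242.4], 0.63, [0.421, 0.53, 0.0])]
```

View pics/scene0.png

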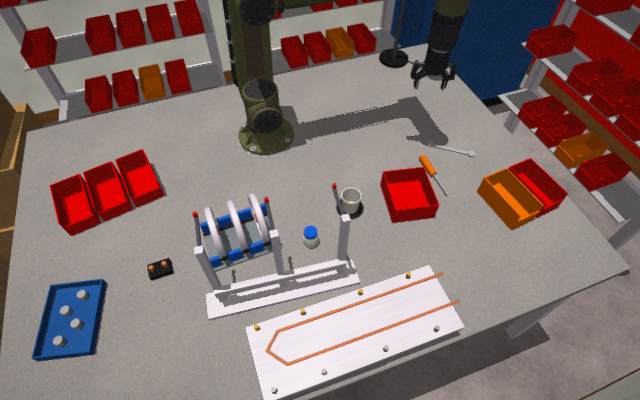

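View pics/top0.png

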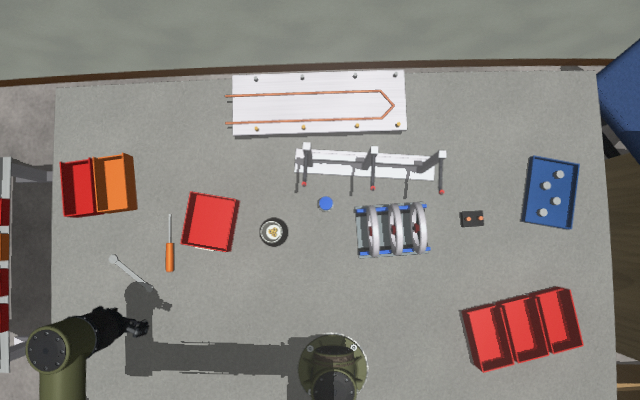

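>>> servo_tool(steps=[[[0.283,0.168,-0.056,0],[0.283,0.168,-0.056,0],[0.283,0.168,-0.056,0],[0.283,0.168,-0.056,0],[0.283,0.168,-0.056,0],[0.283,0.168,-0.056,0],[0.283,0.168,-0.056,0],[0.283,0.168,-0.056,0]]])

```text
time_s: 2.1
position: [0.4224, 0.2972, 0.303]
eef_rot: [-0.001, 0.982, -0.187, 0.001]
force: [0.1, -0.0, -0.1]
grip_width: 0.0854
grip_force: 0.0
```

>>> servo_tool(steps=[[[0.162,0.473,0,-21],[0.162,0.473,0,-21],[0.162,0.473,0,-21],[0.162,0.473,0,-21],[0.162,0.473,0,-21],[0.162,0.473,0,-21],[0.162,0.473,0,-21],[0.162,0.473,0,-21],[0.162,0.473,0,-21],[0.162,0.473,0,-21],[0.162,0.473,0,-21],[0.162,0.473,0,-21]]])

```text
time_s: 3.3
position: [0.3995, -0.2004, 0.3009]
eef_rot: [-0.0, 1.0, -0.004, -0.0]
force: [-0.3, 0.4, 0.1]
grip_width: 0.0856
grip_force: 0.0
```

```bash
python3 - <<'E'
from h import *
s=sense(); print(s["position"],s["joint_pos"].round(3) if hasattr(s["joint_pos"],'round') else s["joint_pos"]); print(rot(s["eef_rot"]).round(3))
im=camera("wrist"); cv2.imwrite("pics/w1.png",im); c=cam("wrist",s)
for q,z in [("handwheel_a",.088),("wheel_rack",0),("hook_left",.3),("hook_middle",.3),("hook_right",.3)]:
    for r in spot_point("wrist",q)[:4]: print(q,np.round(r["point"],1),round(r["score"],2),at_z(c,r["point"],z).round(4))
for r in silhouettes("wrist","handwheel_a")[:4]:
    ys,xs=np.nonzero(r["mask"]); print(r["score"],xs.min(),xs.max(),ys.min(),ys.max(),len(xs))
E
```

```text
[ 0.39952725 -0.20036491  0.30093911] [-0.01  -0.356 -0.165 -0.    -1.763  1.573]
[[ 1.    -0.008 -0.001]
 [-0.008 -1.     0.   ]
 [-0.001 -0.    -1.   ]]
handwheel_a [396.3 129.6] 0.84 [ 0.4488 -0.2752  0.088 ]
handwheel_a [253.4 137.6] 0.82 [ 0.4421 -0.1356  0.088 ]
handwheel_a [325.4 136.6] 0.78 [ 0.4424 -0.2061  0.088 ]
wheel_rack [321.4 132.7] 0.72 [ 0.441  -0.2026  0.    ]
0.83 220 274 51 218 7542
0.76 374 431 41 213 8313
0.58 309 341 45 216 4290
```

View pics/w1.png

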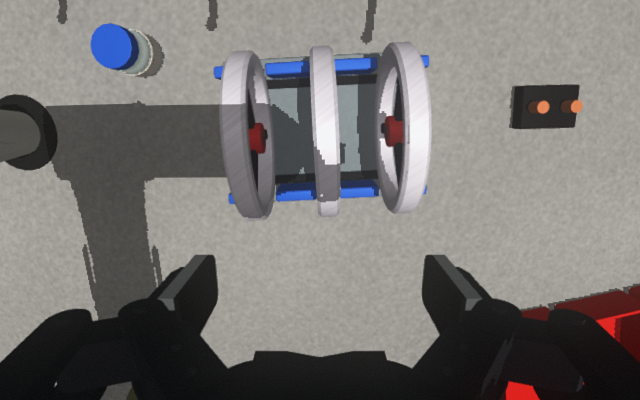

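>>> servo_tool(steps=[[[0.012,-0.0635,0,-3],[0.012,-0.0635,0.03,-3],[0.012,-0.0635,0.07,-3],[0.012,-0.0635,0.11,-3],[0.012,-0.0635,0.14,-3],[0.012,-0.0635,0.151,-3],[0.012,-0.0635,0.151,-3],[0.012,-0.0635,0.151,-3]]], gripper=0.05)

```text
time_s: 4.45
position: [0.413, -0.136, 0.1523]
eef_rot: [0.0, 1.0, 0.024, 0.001]
force: [-0.4, 0.3, 0.5]
grip_width: 0.0502
grip_force: 0.0
```

>>> servo_tool(steps=[[[0,0,0,0],[0,0,0,0],[0,0,0,0],[0,0,0,0],[0,0,0,0],[0,0,0,0]]], gripper=0.0, newtons=80)

```text
time_s: 5.05
position: [0.4127, -0.1363, 0.152]
eef_rot: [0.0, 1.0, 0.024, 0.001]
force: [-1.3, 0.4, 6.0]
grip_width: 0.0188
grip_force: 79.1
```

>>> servo_tool(steps=[[[0,0,-0.04,0],[0,0,-0.085,0],[0,0,-0.13,0],[0,0,-0.177,0],[0,0,-0.177,0],[0,0,-0.177,0]]])

```text
time_s: 5.65
position: [0.4124, -0.1356, 0.327]
eef_rot: [-0.001, 1.0, 0.024, 0.0]
force: [-0.8, 1.1, -5.0]
grip_width: 0.0182
grip_force: 79.1
```

>>> servo_tool(steps=[[[0.001,-0.02,0,8],[0.002,-0.04,0,16],[0.003,-0.06,0,24],[0.004,-0.08,0,32],[0.005,-0.1,0,40],[0.006,-0.12,0,48],[0.007,-0.14,0,56.5],[0.008,-0.16,0,65],[0.009,-0.18,0,73],[0.01,-0.2,0,81.5],[0.011,-0.224,0,90],[0.011,-0.224,0,97]]])

```text
time_s: 6.85
position: [0.4117, 0.0905, 0.3239]
eef_rot: [-0.002, -0.679, 0.734, 0.001]
force: [-0.2, 0.0, -4.5]
grip_width: 0.019
grip_force: 79.0
```

```bash
python3 - <<'E'
from h import *
s=sense(); print(s["position"],s["joint_pos"]); print(rot(s["eef_rot"]).round(3), s["force"],s["grip_width"])
im=camera("wrist"); cv2.imwrite("pics/w2.png",im); c=cam("wrist",s)
for q,z in [("hook_left",.3),("hook_middle",.3),("hook_right",.3),("cup",0.0),("cup_mat",0),("handwheel_a",.263)]:
    for r in spot_point("wrist",q)[:3]: print(q,np.round(r["point"],1),round(r["score"],2),at_z(c,r["point"],z).round(4))
E
```

```text
[0.41167228 0.09049481 0.32388397] [ 0.69936644 -0.4102866  -0.16011878 -0.00230901 -1.82562692 -0.77689275]
[[-0.077 -0.997 -0.005]
 [-0.997  0.077 -0.001]
 [ 0.002  0.005 -1.   ]] [-0.23963782  0.03275768 -4.47737749] 0.019001482197930093
cup [298.  232.4] 0.78 [0.4483 0.1844 0.    ]
handwheel_a [319.4 183.1] 0.55 [0.4106 0.0643 0.263 ]
```

View pics/w2.png

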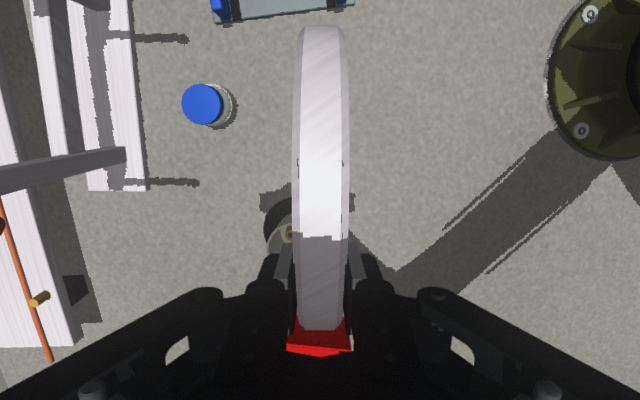

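```bash
python3 - <<'E'
from h import *
c=cam("wrist",sense())
for uv in [(126,148),(126,161),(60,162),(60,180)]:
  print(uv,[at_z(c,uv,z).round(4) for z in (0.005,.02)])
# top & scene: red tips
for n in("top","scene"):
  cc=cam(n); im=cv2.imread(f"pics/{n}0.png"); h=cv2.cvtColor(im,cv2.COLOR_BGR2HSV)
  for nm,p in [("L",(.567,.061)),("M",(.554,-.119)),("R",(.54,-.299))]:
    u=proj(cc,[*p,.315])[0]; x,y=u.astype(int)
    w=h[y-9:y+10,x-9:x+10]; m=((w[...,0]<8)|(w[...,0]>172))&(w[...,1]>150)&(w[...,2]>60)
    ys,xs=np.nonzero(m); 
    if len(xs): q=np.array([xs.mean()+x-9,ys.mean()+y-9]); print(n,nm,u.round(1),q.round(1),len(xs),at_z(cc,q,.312).round(4))
E
```

```text
(126, 148) [array([0.6664, 0.0483, 0.005 ]), array([0.6578, 0.0474, 0.02  ])]
(126, 161) [array([0.67  , 0.0653, 0.005 ]), array([0.6613, 0.0639, 0.02  ])]
(60, 162) [array([0.7634, 0.0589, 0.005 ]), array([0.7516, 0.0577, 0.02  ])]
(60, 180) [array([0.7699, 0.0832, 0.005 ]), array([0.7579, 0.0812, 0.02  ])]
top L [304.1 183.5] [303.8 182.5] 4 [0.5702 0.0619 0.312 ]
top R [442.2 189.9] [441.  190.8] 4 [ 0.5383 -0.2964  0.312 ]
scene L [333.9 184.9] [333.9 185.9] 14 [0.5679 0.0609 0.312 ]
scene M [265.5 199.8] [265.8 199.8] 17 [ 0.5521 -0.1182  0.312 ]
scene R [193.7 215.2] [194.7 214.3] 22 [ 0.5359 -0.2967  0.312 ]
```

>>> servo_tool(steps=[[[-0.012,-0.04,-0.002,0.5],[-0.012,-0.08,-0.002,0.5],[-0.012,-0.11,-0.002,0.5],[-0.012,-0.14,-0.002,0.5],[-0.012,-0.17,-0.002,0.5],[-0.012,-0.195,-0.002,0.5],[-0.012,-0.208,-0.002,0.5],[-0.012,-0.208,-0.002,0.5],[-0.012,-0.208,-0.002,0.5]]])

```text
time_s: 8.1
position: [0.6207, 0.0844, 0.3286]
eef_rot: [-0.001, -0.677, 0.736, 0.0]
force: [-0.7, 0.5, -2.2]
grip_width: 0.0185
grip_force: 79.5
```

```bash
python3 - <<'E'
from h import *
s=sense(); print(s["position"],s["force"],s["torque"])
a=camera("scene"); b=camera("top"); w=camera("wrist")
A=cv2.resize(a[150:290,150:400],None,fx=2,fy=2); B=cv2.resize(b[130:270,250:500],None,fx=2,fy=2)
cv2.imwrite("pics/c3.png",np.vstack([A,B]))
E
```

```text
[0.62069037 0.08444407 0.32857445] [-0.74227612  0.47516429 -2.18926517] [ 0.14338403 -0.04545547  0.03307375]
```

View pics/c3.png

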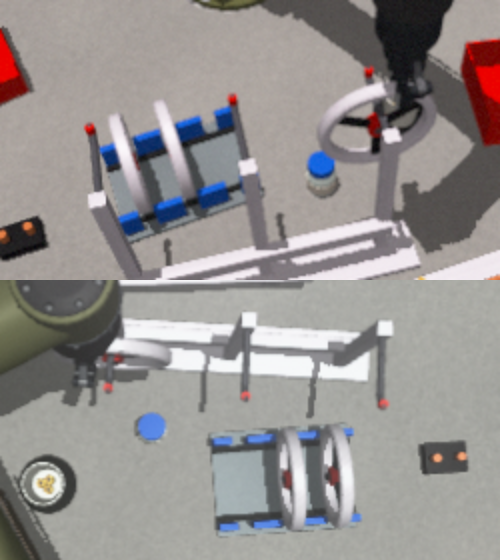

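>>> servo_tool(steps=[[[0,0,0.008,0],[0,0,0.016,0],[0,0,0.022,0],[0,0,0.027,0],[0,0,0.029,0],[0,0,0.031,0],[0,0,0.031,0]]])

```text
time_s: 8.95
position: [0.6207, 0.0848, 0.2984]
eef_rot: [0.0, -0.677, 0.736, -0.0]
force: [0.4, 0.5, -3.4]
grip_width: 0.0182
grip_force: 79.7
```

>>> servo_tool(steps=[[[0,0,0.001,0],[0,0,0.002,0],[0,0,0.003,0],[0,0,0.003,0]]])

```text
time_s: 9.35
position: [0.6209, 0.0848, 0.2978]
eef_rot: [0.001, -0.677, 0.736, -0.001]
force: [-2.8, 1.4, 5.8]
grip_width: 0.0187
grip_force: 81.0
```

>>> servo_tool(steps=[[[0,0,0,0],[0,0,0,0],[0,0,0,0],[0,0,0,0],[0,0,0,0],[0,0,-0.02,0],[0,0,-0.05,0],[0,0,-0.08,0],[0,0,-0.08,0]]], gripper=0.038)

```text
time_s: 10.25
position: [0.6213, 0.0843, 0.3806]
eef_rot: [0.003, -0.677, 0.736, -0.002]
force: [-0.3, -0.3, 0.6]
grip_width: 0.0377
grip_force: 0.0
```

```bash
python3 - <<'E'
from h import *
s=sense(); print(s["position"],s["force"],rot(s["eef_rot"]).round(3).tolist())
a=camera("scene"); w=camera("wrist")
A=cv2.resize(a[150:290,150:400],None,fx=2,fy=2); B=cv2.resize(w,(500,312))
cv2.imwrite("pics/c4.png",np.vstack([A,B]))
E
```

```text
[0.6213077  0.08426099 0.38055099] [-0.34608814 -0.3238909   0.57997465] [[-0.084, -0.996, 0.008], [-0.997, 0.084, 0.001], [-0.002, -0.007, -1.0]]
```

View pics/c4.png

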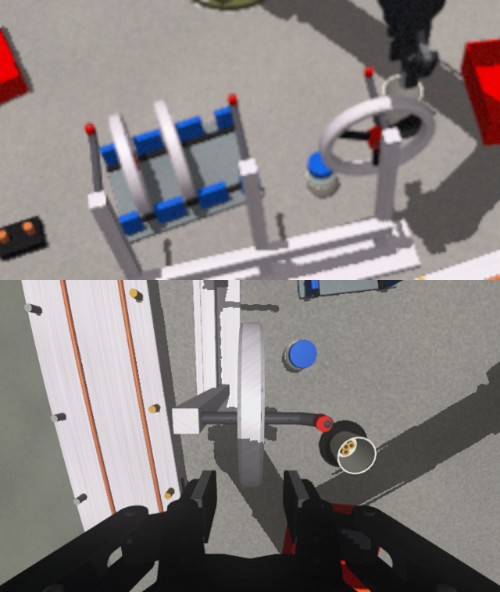

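>>> servo_tool(steps=[[[0.03,0.018,0,-8],[0.06,0.036,0,-16.3],[0.09,0.054,0,-24.5],[0.12,0.072,0,-32.6],[0.15,0.09,0,-41],[0.18,0.108,0,-49],[0.21,0.126,0,-57],[0.24,0.144,0,-65],[0.27,0.162,0,-73.4],[0.308,0.184,0,-81.6],[0.308,0.184,0,-90],[0.308,0.184,0,-97.6]]], gripper=0.05)

```text
time_s: 11.55
position: [0.4108, -0.2078, 0.3742]
eef_rot: [-0.0, 1.0, 0.027, -0.001]
force: [0.9, -0.2, 0.8]
grip_width: 0.0497
grip_force: 0.0
```

```bash
python3 - <<'E'
from h import *
s=sense(); print(s["position"],rot(s["eef_rot"]).round(3).tolist())
w=camera("wrist"); c=cam("wrist",s)
for r in spot_point("wrist","handwheel_a")[:4]: print(np.round(r["point"],1),round(r["score"],2),at_z(c,r["point"],.088).round(4))
E
```

```text
[ 0.41084164 -0.20781048  0.37424981] [[0.999, 0.053, -0.001], [0.053, -0.999, 0.0], [-0.001, -0.0, -1.0]]
[319.8 140.4] 0.57 [ 0.4441 -0.206   0.088 ]
```

>>> servo_tool(steps=[[[0.002,0,0.045,0],[0.002,0,0.09,0],[0.002,0,0.135,0],[0.002,0,0.175,0],[0.002,0,0.205,0],[0.002,0,0.22,0],[0.002,0,0.224,0],[0.002,0,0.224,0],[0.002,0,0.224,0]]])

```text
time_s: 12.55
position: [0.4147, -0.207, 0.1532]
eef_rot: [0.0, 1.0, 0.025, 0.001]
force: [-0.0, -0.8, 0.7]
grip_width: 0.0498
grip_force: 0.0
```

>>> servo_tool(steps=[[[0,0,0,0],[0,0,0,0],[0,0,0,0],[0,0,0,0],[0,0,0,0],[0,0,0,0]]], gripper=0.0, newtons=80)

```text
time_s: 13.15
position: [0.4141, -0.2071, 0.1526]
eef_rot: [0.0, 1.0, 0.025, 0.001]
force: [-1.5, 0.7, 5.7]
grip_width: 0.0183
grip_force: 79.1
```

>>> servo_tool(steps=[[[0,0,-0.04,0],[0,0,-0.085,0],[0,0,-0.13,0],[0,0,-0.177,0],[0,0,-0.177,0],[0,0,-0.177,0]]])

```text
time_s: 13.75
position: [0.4142, -0.2064, 0.3281]
eef_rot: [-0.001, 1.0, 0.025, 0.0]
force: [0.5, -0.7, -4.4]
grip_width: 0.0185
grip_force: 78.9
```

>>> servo_tool(steps=[[[0,-0.01,0,8],[0,-0.02,0,16.3],[0,-0.03,0,24.5],[0,-0.04,0,32.6],[0,-0.05,0,41],[0.001,-0.06,0,49],[0.001,-0.07,0,57],[0.001,-0.08,0,65],[0.002,-0.09,0,73.5],[0.002,-0.1,0,81.6],[0.002,-0.114,0,90],[0.002,-0.114,0,97.7]]])

```text
time_s: 14.95
position: [0.4098, -0.0914, 0.3257]
eef_rot: [-0.001, -0.675, 0.738, 0.002]
force: [0.1, -0.8, -2.9]
grip_width: 0.0183
grip_force: 78.9
```

```bash
python3 - <<'E'
from h import *
s=sense(); R=rot(s["eef_rot"]); print(s["position"],R.round(3).tolist(),s["force"])
t=np.array([.6045,-.093,.328]); print("shift",(R.T@(t-s["position"])).round(4))
E
```

```text
[ 0.40978034 -0.09141147  0.32570135] [[-0.089, -0.996, -0.004], [-0.996, 0.089, 0.001], [-0.0, 0.004, -1.0]] [ 0.07140278 -0.77035597 -2.89247255]
shift [-0.0157 -0.1941 -0.003 ]
```

>>> servo_tool(steps=[[[-0.0155,-0.04,-0.003,0],[-0.0155,-0.08,-0.003,0],[-0.0155,-0.11,-0.003,0],[-0.0155,-0.14,-0.003,0],[-0.0155,-0.165,-0.003,0],[-0.0155,-0.185,-0.003,0],[-0.0155,-0.194,-0.003,0],[-0.0155,-0.194,-0.003,0],[-0.0155,-0.194,-0.003,0]]])

```text
time_s: 15.85
position: [0.6042, -0.0937, 0.3304]
eef_rot: [-0.001, -0.677, 0.736, 0.001]
force: [-0.5, -0.5, -2.3]
grip_width: 0.0182
grip_force: 79.3
```

>>> servo_tool(steps=[[[0,0,0.008,0],[0,0,0.016,0],[0,0,0.022,0],[0,0,0.027,0],[0,0,0.029,0],[0,0,0.031,0],[0,0,0.031,0]]])

```text
time_s: 16.55
position: [0.6047, -0.0938, 0.3002]
eef_rot: [-0.0, -0.677, 0.736, -0.0]
force: [0.9, -1.5, -2.8]
grip_width: 0.0184
grip_force: 79.3
```

>>> servo_tool(steps=[[[0,0,0.001,0],[0,0,0.002,0],[0,0,0.003,0],[0,0,0.004,0],[0,0,0.004,0]]])

```text
time_s: 17.05
position: [0.6049, -0.0939, 0.2984]
eef_rot: [0.001, -0.677, 0.736, -0.001]
force: [-2.0, 1.7, 5.2]
grip_width: 0.0185
grip_force: 80.5
```

>>> servo_tool(steps=[[[0,0,0,0],[0,0,0,0],[0,0,0,0],[0,0,0,0],[0,0,0,0],[0,0,-0.02,0],[0,0,-0.05,0],[0,0,-0.08,0],[0,0,-0.08,0]]], gripper=0.038)

```text
time_s: 17.95
position: [0.6052, -0.0945, 0.3815]
eef_rot: [0.002, -0.676, 0.737, -0.003]
force: [-0.9, 1.2, 0.8]
grip_width: 0.0379
grip_force: 0.0
```

>>> servo_tool(steps=[[[0.018,0.016,0,-8],[0.036,0.032,0,-16.3],[0.054,0.048,0,-24.5],[0.072,0.064,0,-32.6],[0.09,0.08,0,-41],[0.108,0.096,0,-49],[0.126,0.112,0,-57],[0.144,0.128,0,-65],[0.162,0.144,0,-73.4],[0.18,0.155,0,-81.6],[0.198,0.17,0,-90],[0.198,0.17,0,-97.6]]], gripper=0.05)

```text
time_s: 19.15
position: [0.4171, -0.2782, 0.3766]
eef_rot: [0.0, 1.0, 0.026, 0.0]
force: [0.4, -0.2, -0.5]
grip_width: 0.0497
grip_force: 0.0
```

```bash
python3 - <<'E'
from h import *
s=sense(); R=rot(s["eef_rot"]); print(s["position"],R.round(3).tolist())
w=camera("wrist"); c=cam("wrist",s)
for r in spot_point("wrist","handwheel_a")[:4]: print(np.round(r["point"],1),round(r["score"],2),at_z(c,r["point"],.088).round(4))
t=np.array([.419,-.2766,.152]); print("shift",(R.T@(t-s["position"])).round(4))
a=camera("scene")
A=cv2.resize(a[150:290,150:400],None,fx=2,fy=2); B=cv2.resize(w,(500,312))
cv2.imwrite("pics/c5.png",np.vstack([A,B]))
E
```

```text
[ 0.41712618 -0.27818686  0.37663866] [[0.999, 0.052, 0.001], [0.052, -0.999, -0.001], [0.001, 0.001, -1.0]]
[313.8 142.6] 0.65 [ 0.4477 -0.2697  0.088 ]
shift [ 0.0018 -0.0017  0.2246]
```

View pics/c5.png

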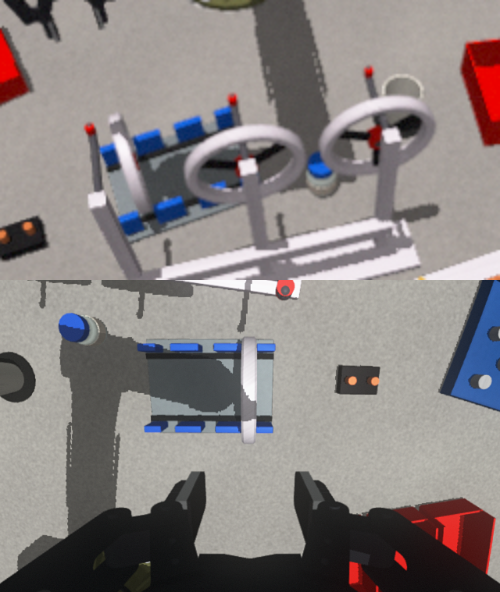

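>>> servo_tool(steps=[[[0.002,-0.001,0.045,0],[0.002,-0.001,0.09,0],[0.002,-0.001,0.135,0],[0.002,-0.001,0.175,0],[0.002,-0.001,0.205,0],[0.002,-0.001,0.22,0],[0.002,-0.001,0.225,0],[0.002,-0.001,0.225,0],[0.002,-0.001,0.225,0]]])

```text
time_s: 20.2
position: [0.4215, -0.2759, 0.1533]
eef_rot: [0.001, 1.0, 0.024, 0.001]
force: [0.2, 0.2, 0.7]
grip_width: 0.0499
grip_force: 0.0
```

>>> servo_tool(steps=[[[0,0,0,0],[0,0,0,0],[0,0,0,0],[0,0,0,0],[0,0,0,0],[0,0,0,0]]], gripper=0.0, newtons=80)

```text
time_s: 20.8
position: [0.4209, -0.276, 0.1527]
eef_rot: [0.001, 1.0, 0.024, 0.001]
force: [-0.2, -0.3, 6.1]
grip_width: 0.0185
grip_force: 79.1
```

>>> servo_tool(steps=[[[0,0,-0.04,0],[0,0,-0.085,0],[0,0,-0.13,0],[0,0,-0.177,0],[0,0,-0.177,0],[0,0,-0.177,0]]])

```text
time_s: 21.4
position: [0.4209, -0.2752, 0.3279]
eef_rot: [-0.001, 1.0, 0.024, 0.0]
force: [0.4, 0.2, -5.5]
grip_width: 0.019
grip_force: 79.8
```

>>> servo_tool(steps=[[[-0.018,-0.002,0,4],[-0.036,-0.002,0,12],[-0.036,-0.002,0,20],[-0.036,-0.002,0,28],[-0.036,-0.002,0,36.5],[-0.036,-0.002,0,45],[-0.036,-0.002,0,53],[-0.036,-0.002,0,61.5],[-0.036,-0.002,0,70],[-0.036,-0.002,0,78.5],[-0.036,-0.002,0,87],[-0.036,-0.002,0,95]]])

```text
time_s: 22.6
position: [0.3843, -0.2748, 0.3252]
eef_rot: [-0.001, -0.691, 0.723, 0.002]
force: [-0.2, -0.2, -4.0]
grip_width: 0.0184
grip_force: 79.8
```

```bash
python3 - <<'E'
from h import *
s=sense(); R=rot(s["eef_rot"]); print(s["position"],R.round(3).tolist(),s["force"])
t=np.array([.5895,-.273,.328]); print("shift",(R.T@(t-s["position"])).round(4))
E
```

```text
[ 0.38426938 -0.27475564  0.32522788] [[-0.045, -0.999, -0.004], [-0.999, 0.045, 0.002], [-0.002, 0.004, -1.0]] [-0.17686266 -0.16567465 -3.97051405]
shift [-0.011  -0.2049 -0.0036]
```

Needs about 2.3° more roll; combine with the insertion.

>>> servo_tool(steps=[[[-0.011,-0.04,-0.003,2.3],[-0.011,-0.08,-0.003,2.3],[-0.011,-0.115,-0.003,2.3],[-0.011,-0.145,-0.003,2.3],[-0.011,-0.17,-0.003,2.3],[-0.011,-0.195,-0.003,2.3],[-0.011,-0.205,-0.003,2.3],[-0.011,-0.205,-0.003,2.3],[-0.011,-0.205,-0.003,2.3]]])

```text
time_s: 23.5
position: [0.5893, -0.2723, 0.3298]
eef_rot: [-0.001, -0.679, 0.735, 0.001]
force: [-0.5, 0.5, -3.4]
grip_width: 0.0186
grip_force: 80.0
```

>>> servo_tool(steps=[[[0,0,0.008,0],[0,0,0.016,0],[0,0,0.022,0],[0,0,0.027,0],[0,0,0.029,0],[0,0,0.031,0],[0,0,0.031,0]]])

```text
time_s: 24.2
position: [0.5898, -0.2724, 0.3002]
eef_rot: [-0.0, -0.679, 0.735, 0.0]
force: [0.1, 0.6, -3.7]
grip_width: 0.0185
grip_force: 80.0
```

>>> servo_tool(steps=[[[0,0,0.001,0],[0,0,0.002,0],[0,0,0.003,0],[0,0,0.004,0],[0,0,0.004,0]]])

```text
time_s: 24.7
position: [0.5899, -0.2725, 0.2984]
eef_rot: [0.001, -0.679, 0.735, -0.001]
force: [-1.4, 2.4, 5.4]
grip_width: 0.0185
grip_force: 81.3
```

>>> servo_tool(steps=[[[0,0,0,0],[0,0,0,0],[0,0,0,0],[0,0,0,0],[0,0,0,0],[0,0,-0.02,0],[0,0,-0.05,0],[0,0,-0.08,0],[0,0,-0.08,0]]], gripper=0.038)

```text
time_s: 25.6
position: [0.59, -0.2732, 0.3817]
eef_rot: [0.002, -0.678, 0.735, -0.004]
force: [-0.6, -0.8, 0.4]
grip_width: 0.0382
grip_force: 0.0
```

>>> servo_tool(steps=[[[-0.045,0.016,0,0],[-0.09,0.032,0,0],[-0.135,0.048,0,0],[-0.18,0.064,0,0],[-0.225,0.08,0,0],[-0.27,0.096,0,0],[-0.315,0.112,0,0],[-0.36,0.128,0,0],[-0.4,0.144,0,0],[-0.445,0.16,0,0],[-0.488,0.178,0,0],[-0.488,0.178,0,0]]], gripper=0.085)

```text
time_s: 26.8
position: [0.4493, 0.2325, 0.3746]
eef_rot: [-0.001, -0.681, 0.733, 0.001]
force: [-0.2, -0.0, -0.6]
grip_width: 0.0849
grip_force: 0.0
```

```bash
python3 - <<'E'
from h import *
s=sense(); R=rot(s["eef_rot"]); print(s["position"],R.round(3).tolist(),s["joint_pos"])
w=camera("wrist"); c=cam("wrist",s); a=camera("scene"); camera("top")
np.save("w6.npy",w)
for q in ("cup","cup_mat","red_bin"):
  for n in("wrist","top","scene"):
    for r in spot_point(n,q)[:2]: print(q,n,np.round(r["point"],1),round(r["score"],2),at_z(c if n=="wrist" else cam(n),r["point"],0.003 if q=="cup" else 0).round(4))
A=a[150:290,150:400]; 
cv2.imwrite("pics/c6.png",np.vstack([w,cv2.resize(A,(350,196)) if 0 else np.hstack([A,np.zeros((140,390,3),np.uint8)])]))
E
```

```text
[0.44926428 0.23245431 0.37461793] [[-0.073, -0.997, -0.002], [-0.997, 0.073, -0.0], [0.001, 0.002, -1.0]] [ 8.75415217e-01 -1.53798834e-01  1.37992282e-01 -1.50282281e-03
 -1.86439289e+00 -9.49334621e-01]
cup wrist [316.3 120.3] 0.7 [0.45   0.1786 0.003 ]
cup top [269.3 231.9] 0.55 [0.4481 0.1917 0.003 ]
cup scene [351.7 206.9] 0.46 [0.4498 0.1845 0.003 ]
cup_mat wrist [348.7 329.5] 0.38 [0.4215 0.5241 0.    ]
cup_mat top [275.  231.8] 0.5 [0.448  0.1732 0.    ]
cup_mat scene [350.7 202.8] 0.51 [0.4304 0.1891 0.    ]
cup_mat scene [197.  235.2] 0.49 [ 0.3822 -0.3435  0.    ]
red_bin wrist [301.9 250.9] 0.6 [0.4877 0.3757 0.    ]
red_bin top [362.8 166.7] 0.71 [ 0.6555 -0.1227  0.    ]
red_bin scene [406.4 199.9] 0.8 [0.4849 0.3796 0.    ]
red_bin scene [269.8 220. ] 0.32 [ 0.405  -0.0981  0.    ]
```

View pics/c6.png

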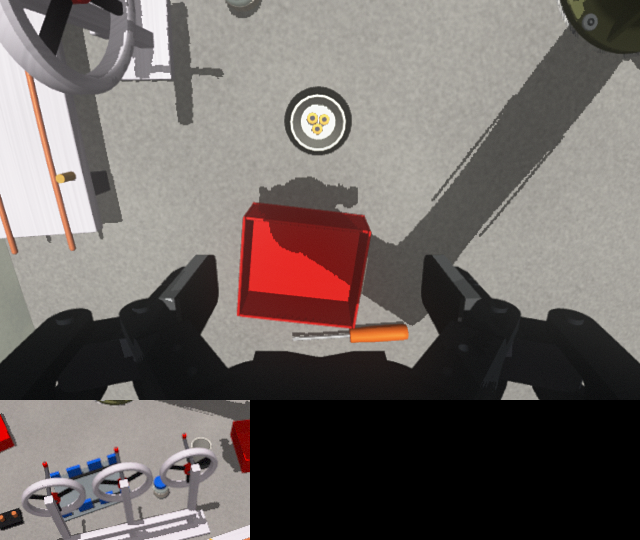

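```bash
cat > cupfit.py <<'E'
from h import *
def cupfit(w,c,zc=.070):
    """fit bright rim ring (z=.07) and dark mat (z=.003) in wrist image; returns world centres & diameters"""
    g=cv2.cvtColor(w,cv2.COLOR_BGR2GRAY); hsv=cv2.cvtColor(w,cv2.COLOR_BGR2HSV); out={}
    for nm,m,z,d in (("rim",(hsv[...,1]<40)&(g>215),.07,.068),("mat",(g<62)&(hsv[...,1]<60),.003,.096)):
        n,lab,st,ce=cv2.connectedComponentsWithStats(m.astype(np.uint8))
        for i in range(1,n):
            if st[i,4]<60: continue
            P=np.array([at_z(c,(x,y),z)[:2] for y,x in np.argwhere(lab==i)])
            (x,y),r=cv2.minEnclosingCircle(P.astype(np.float32))
            if abs(2*r-d)<.012: out[nm]=(round(x,4),round(y,4),round(2*r,4),int(st[i,4])); print(nm,out[nm])
    return out
E
python3 - <<'E'
from cupfit import *
w=np.load("w6.npy"); s=sense(); c=cam("wrist",s); cupfit(w,c)
h=cv2.cvtColor(w,cv2.COLOR_BGR2HSV); m=(((h[...,0]<6)|(h[...,0]>174))&(h[...,1]>180)&(h[...,2]>50)).astype(np.uint8)
m[:,:225]=0; m[345:]=0; m[:190]=0; m[:,400:]=0
n,l,st,ce=cv2.connectedComponentsWithStats(m); i=1+st[1:,4].argmax(); m=(l==i).astype(np.uint8)
# top-rim outline: backproject hull at z=.075
ct=max(cv2.findContours(m,0,1)[0],key=len); hull=cv2.convexHull(ct)[:,0]
P=np.array([at_z(c,p,.075)[:2] for p in hull]); r=cv2.minAreaRect((P*1000).astype(np.float32)); print(r)
print(cv2.boxPoints(r).round(1).tolist()); ap=cv2.approxPolyDP(hull[:,None],5,True)[:,0]; print([(p.tolist(),at_z(c,p,.075).round(4)[:2].tolist()) for p in ap])
cc=w[60:180,250:390]; cv2.imwrite("pics/cup7.png",cv2.resize(cc,None,fx=4,fy=4,interpolation=cv2.INTER_CUBIC))
E
```

```text
rim (0.6338, 0.0542, 0.0768, 1239)
rim (0.4506, 0.1755, 0.0677, 311)
mat (0.4508, 0.1756, 0.0936, 820)
((487.5645751953125, 367.6985778808594), (167.1007843017578, 169.0381622314453), 78.30579376220703)
[[387.8999938964844, 303.0], [553.4000244140625, 268.79998779296875], [587.2999877929688, 432.3999938964844], [421.70001220703125, 466.6000061035156]]
[([370, 232], [0.3929, 0.3213]), ([354, 328], [0.4216, 0.466]), ([237, 314], [0.5864, 0.43]), ([244, 217], [0.556, 0.2874]), ([310, 211], [0.4693, 0.2862])]
```

View pics/cup7.png

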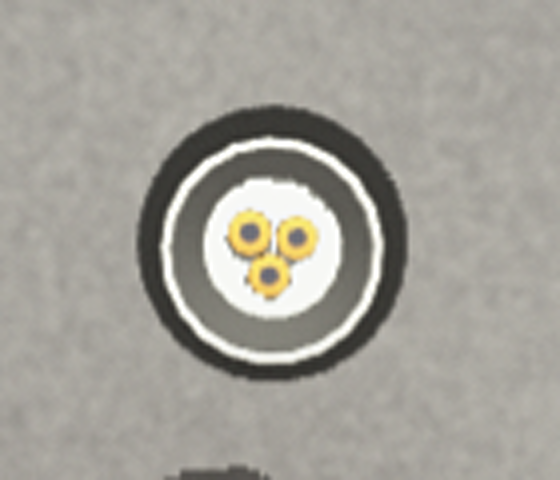

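>>> servo_tool(steps=[[[0.03,-0.003,0.02,4],[0.057,-0.0055,0.06,7.6],[0.057,-0.0055,0.11,7.6],[0.057,-0.0055,0.155,7.6],[0.057,-0.0055,0.2,7.6],[0.057,-0.0055,0.24,7.6],[0.057,-0.0055,0.24,7.6]]], gripper=0.085)

```text
time_s: 28.1
position: [0.4492, 0.1691, 0.1302]
eef_rot: [-0.005, -0.628, 0.778, 0.001]
force: [-0.1, -0.5, -1.2]
grip_width: 0.0848
grip_force: 0.0
```

```bash
python3 - <<'E'
from cupfit import *
s=sense(); R=rot(s["eef_rot"]); print(s["position"],R.round(3).tolist())
w=camera("wrist"); c=cam("wrist",s); f=cupfit(w,c)
print("shift",(R.T@(np.array([.4506,.1755,.032])-s["position"])).round(4))
E
```

```text
[0.44920408 0.16911405 0.13024836] [[-0.211, -0.977, -0.009], [-0.977, 0.211, -0.005], [0.007, 0.008, -1.0]]
rim (0.6018, 0.0536, 0.0792, 2477)
rim (0.4424, 0.1659, 0.0582, 678)
mat (0.4482, 0.1799, 0.0958, 4104)
shift [-0.0072 -0.0008  0.0982]
```

>>> servo_tool(steps=[[[-0.006,-0.001,0,0],[-0.006,-0.001,0,0],[-0.006,-0.001,0,0]]])

```text
time_s: 28.45
position: [0.4551, 0.1774, 0.1385]
eef_rot: [0.002, -0.628, 0.778, -0.0]
force: [1.1, 0.9, 0.2]
grip_width: 0.0851
grip_force: 0.0
```

```bash
python3 - <<'E'
from cupfit import *
s=sense(); R=rot(s["eef_rot"]); print(s["position"],R.round(3).tolist())
w=camera("wrist"); c=cam("wrist",s); f=cupfit(w,c)
print("shift",(R.T@(np.array([.4506,.1755,.032])-s["position"])).round(4))
for p in [(.4506,.1755,.073),(.4506,.1755,.003)]: print(proj(c,p))
cv2.imwrite("pics/w8.png",w)
E
```

```text
[0.45510999 0.17739407 0.13847205] [[-0.21, -0.978, 0.003], [-0.978, 0.21, 0.002], [-0.002, -0.002, -1.0]]
rim (0.6042, 0.055, 0.0793, 3676)
rim (0.447, 0.1764, 0.0659, 1290)
mat (0.4488, 0.1797, 0.0955, 3723)
shift [0.003  0.0042 0.1065]
[[328.392823   219.90566961]]
[[326.31119126 192.72865498]]
```

View pics/w8.png

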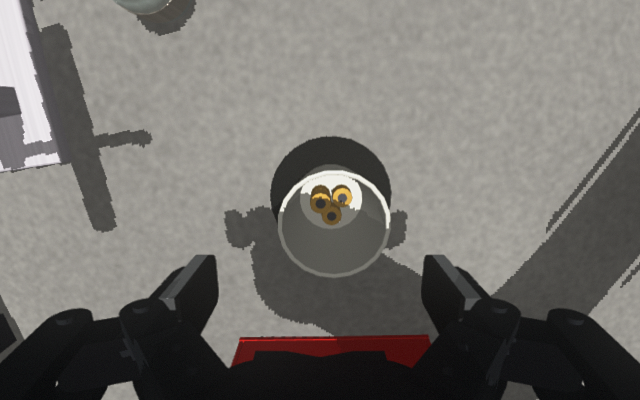

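>>> servo_tool(steps=[[[0.001,0.0073,0,0],[0.001,0.0073,0.03,0],[0.001,0.0073,0.06,0],[0.001,0.0073,0.085,0],[0.001,0.0073,0.1,0],[0.001,0.0073,0.106,0],[0.001,0.0073,0.106,0],[0.001,0.0073,0.106,0]]])

```text
time_s: 29.3
position: [0.4474, 0.1775, 0.0315]
eef_rot: [0.001, -0.628, 0.778, -0.0]
force: [0.2, -0.6, 0.9]
grip_width: 0.0851
grip_force: 0.0
```

>>> servo_tool(steps=[[[0,0,0,0],[0,0,0,0],[0,0,0,0],[0,0,0,0],[0,0,0,0]]], gripper=0.05, newtons=25)

```text
time_s: 29.8
position: [0.4474, 0.1776, 0.0321]
eef_rot: [0.001, -0.628, 0.778, -0.0]
force: [-3.7, 0.4, 6.8]
grip_width: 0.0657
grip_force: 21.3
```

>>> servo_tool(steps=[[[0,0,0,0],[0,0,0,0],[0,0,0,0],[0,0,-0.015,0],[0,0,-0.03,0],[0,0,-0.04,0],[0,0,-0.04,0],[0,0,-0.04,0]]], gripper=0.085)

```text
time_s: 30.6
position: [0.4467, 0.1771, 0.0698]
eef_rot: [-0.0, -0.628, 0.778, 0.0]
force: [-0.1, -0.5, -0.7]
grip_width: 0.0849
grip_force: 0.0
```

>>> servo_tool(steps=[[[0,0,0,0],[0,0,0,0],[0,0,0,0],[0,0,0,0],[0,0,0,0],[0,0,0,0]]], gripper=0.05, newtons=30)

```text
time_s: 31.2
position: [0.4468, 0.177, 0.0701]
eef_rot: [-0.0, -0.628, 0.778, -0.0]
force: [-0.6, 0.1, 1.7]
grip_width: 0.0667
grip_force: 33.1
```

```bash
python3 - <<'E'
from h import *
s=sense(); print(s["position"],s["grip_width"],s["grip_force"])
a=camera("scene"); w=camera("wrist")
A=cv2.resize(a[150:230,300:440],None,fx=4,fy=4); B=cv2.resize(w[100:],(560,262))
cv2.imwrite("pics/c9.png",np.vstack([A,B]))
E
```

```text
[0.44681963 0.17704009 0.07013086] 0.06667095644303295 33.05344364605844
```

View pics/c9.png

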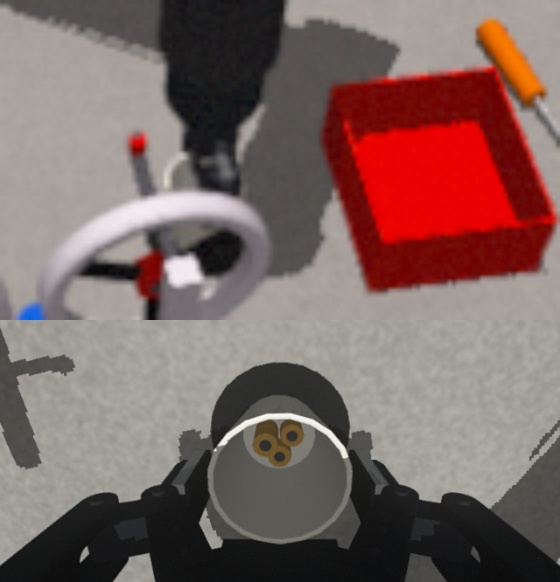

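>>> servo_tool(steps=[[[0,0,-0.015,0],[0,0,-0.03,0],[0,0,-0.047,0],[-0.03,0,-0.047,0],[-0.06,0,-0.047,0],[-0.08,0,-0.047,0],[-0.083,0,-0.047,0],[-0.083,0,-0.047,0]]])

```text
time_s: 32.1
position: [0.4644, 0.2586, 0.1179]
eef_rot: [0.0, -0.629, 0.778, -0.0]
force: [0.4, 0.1, -2.5]
grip_width: 0.0664
grip_force: 34.5
```

```bash
cat > t.py <<'E'
from h import *
W=np.array([.4737,.3026]); U=np.array([.2045,.979]); V=np.array([.979,-.2045])
def rep(tag=""):
    s=sense(); p=np.array(s["position"]); c=cam("wrist",s); w=camera("wrist")
    print("s,lat,z",((p[:2]-W)@U).round(4),((p[:2]-W)@V).round(4),p[2].round(4),"F",np.round(s["force"],1),"grip",round(float(s["grip_width"]),4),round(float(s["grip_force"]),1),"t",s["time_s"])
    for q in ("cup","bushing_1"):
        for r in silhouettes("wrist",q)[:5]:
            ys,xs=np.nonzero(r["mask"]); print(q,round(r["score"],2),"bbox",xs.min(),xs.max(),ys.min(),ys.max(),len(xs))
    np.save(f"w{tag}.npy",w); return w,c,s
E
python3 -c "
from t import *
rep('a')"
```

```text
s,lat,z -0.045 -0.0001 0.1179 F [ 0.4  0.1 -2.5] grip 0.0664 34.5 t 32.1
cup 0.78 bbox 236 402 188 355 19124
bushing_1 0.91 bbox 319 343 213 228 309
bushing_1 0.81 bbox 307 332 220 252 521
bushing_1 0.7 bbox 285 315 212 246 852
```

>>> servo_tool(steps=[[[-0.008,0,-0.003,0],[-0.016,0,-0.004,0],[-0.023,0,-0.007,0],[-0.03,0,-0.01,0],[-0.038,0,-0.0115,0],[-0.045,0,-0.012,0],[-0.053,0,-0.0115,0],[-0.06,0,-0.01,0],[-0.06,0,-0.01,0],[-0.06,0,-0.01,0]]])

```text
time_s: 33.25
position: [0.4773, 0.3174, 0.1277]
eef_rot: [0.001, -0.628, 0.778, -0.0]
force: [-1.1, -1.4, 3.9]
grip_width: 0.0668
grip_force: 34.6
```

```bash
python3 -c "
from t import *
w,c,s=rep('b'); a=camera('scene')
cv2.imwrite('pics/p10.png',np.vstack([cv2.resize(a[140:230,330:460],(520,360)),cv2.resize(w[160:],(520,195))]))"
```

```text
s,lat,z 0.0152 0.0005 0.1277 F [-1.1 -1.4  3.9] grip 0.0668 34.6 t 33.25
cup 0.76 bbox 235 403 114 305 24676
```

View pics/p10.png

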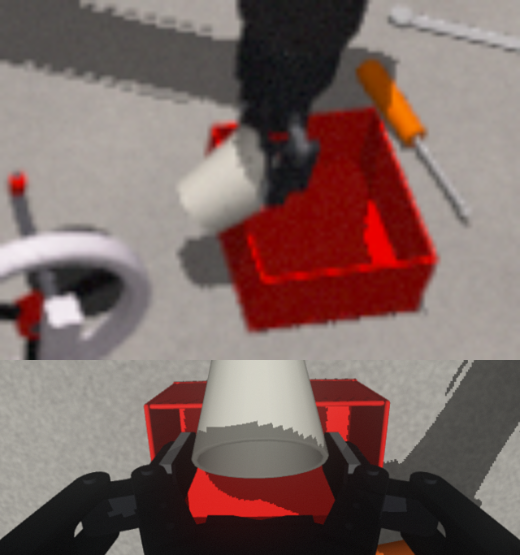

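>>> servo_tool(steps=[[[-0.007,0,0.003,0],[-0.014,0,0.006,0],[-0.02,0,0.01,0],[-0.026,0,0.015,0],[-0.032,0,0.021,0],[-0.037,0,0.027,0],[-0.041,0,0.034,0],[-0.045,0,0.041,0],[-0.045,0,0.041,0]]])

```text
time_s: 34.35
position: [0.4863, 0.3614, 0.0846]
eef_rot: [-0.0, -0.628, 0.778, 0.0]
force: [-0.1, 2.4, 2.1]
grip_width: 0.0664
grip_force: 34.5
```

>>> servo_tool(steps=[[[-0.001,0,0.004,0],[-0.002,0,0.008,0],[-0.002,0,0.011,0],[-0.002,0,0.011,0]]])

```text
time_s: 34.75
position: [0.4869, 0.363, 0.0749]
eef_rot: [0.0, -0.628, 0.778, 0.0]
force: [0.8, 1.9, 1.4]
grip_width: 0.0664
grip_force: 34.3
```

```bash
python3 -c "
from t import *
w,c,s=rep('c')"
```

```text
s,lat,z 0.0618 0.0005 0.0749 F [0.8 1.9 1.4] grip 0.0664 34.3 t 34.75
cup 0.71 bbox 208 410 94 356 43131
```

>>> servo_tool(steps=[[[0,0,0.003,0],[0,0,0.006,0],[0,0,0.009,0],[0,0,0.009,0]]])

```text
time_s: 35.3
position: [0.4868, 0.3626, 0.0656]
eef_rot: [-0.0, -0.628, 0.778, -0.0]
force: [1.2, 1.8, 1.6]
grip_width: 0.0666
grip_force: 34.1
```

>>> servo_tool(steps=[[[0,0,0.003,0],[0,0,0.005,0],[0,0,0.005,0]]])

```text
time_s: 35.6
position: [0.4868, 0.3628, 0.0609]
eef_rot: [-0.0, -0.628, 0.778, -0.0]
force: [0.3, 2.6, 1.5]
grip_width: 0.0661
grip_force: 34.0
```

```bash
python3 -c "
from t import *
w,c,s=rep('d')
camera('scene')
for r in silhouettes('scene','bushing_1')[:6]: print(r['score'],r['point'],r['mask'].sum())"
```

```text
s,lat,z 0.0616 0.0006 0.0609 F [0.3 2.6 1.5] grip 0.0661 34.0 t 35.6
cup 0.64 bbox 198 418 109 357 42271
```

>>> servo_tool(steps=[[[0.002,0,0.004,0],[0.003,0,0.009,0],[0.003,0.01,0.009,0],[0.003,-0.01,0.009,0],[0.003,0.01,0.009,0],[0.003,-0.01,0.009,0],[0.003,0,0.004,0],[0.003,0,0.011,0],[0.003,0,0.004,0],[0.003,0,0.011,0],[0.003,0,0.009,0],[0.003,0,0.009,0]]])

```text
time_s: 37.05
position: [0.4867, 0.3614, 0.0521]
eef_rot: [0.002, -0.629, 0.778, 0.001]
force: [2.2, 8.3, 1.5]
grip_width: 0.0662
grip_force: 35.2
```

```bash
python3 -c "
from t import *
w,c,s=rep('e')
camera('scene')
for r in silhouettes('scene','bushing_1')[:6]: print(r['score'],r['point'],r['mask'].sum())"
```

```text
s,lat,z 0.0602 0.0007 0.0521 F [2.2 8.3 1.5] grip 0.0662 35.2 t 37.05
cup 0.57 bbox 192 419 127 356 40914
0.16 [411.6, 199.9] 1526
```

>>> servo_tool(steps=[[[-0.001,0,-0.012,0],[-0.001,0,-0.025,0],[0,0,-0.035,0],[0.004,0,-0.042,0],[0.008,0,-0.049,0],[0.013,0,-0.055,0],[0.019,0,-0.061,0],[0.025,0,-0.066,0],[0.031,0,-0.07,0],[0.031,0,-0.07,0],[0.031,0,-0.07,0]]])

```text
time_s: 38.4
position: [0.4797, 0.3295, 0.1223]
eef_rot: [0.0, -0.628, 0.778, 0.0]
force: [-0.1, -0.1, -1.0]
grip_width: 0.0663
grip_force: 34.9
```

```bash
python3 -c "
from t import *
w,c,s=rep('f'); a=camera('scene'); t=camera('top')
for n in('top','scene'):
  for r in silhouettes(n,'bushing_1')[:6]: print(n,r['score'],r['point'],r['mask'].sum())
cv2.imwrite('pics/p11.png',np.vstack([cv2.resize(a[140:230,330:460],(520,360)),cv2.resize(w[100:],(440,200))[:, :].repeat(1,0) if 0 else cv2.resize(w[100:],(520,235))]))"
```

```text
s,lat,z 0.0276 0.0003 0.1223 F [-0.1 -0.1 -1. ] grip 0.0663 34.9 t 38.4
cup 0.64 bbox 192 418 119 356 41319
cup 0.18 bbox 171 486 169 361 10471
bushing_1 0.58 bbox 231 248 312 332 234
scene 0.5 [353.3, 213.6] 66
scene 0.17 [414.6, 200.8] 1880
```

View pics/p11.png

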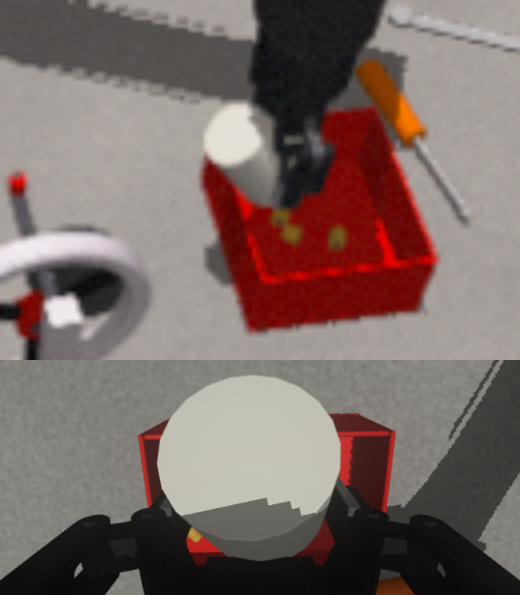

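>>> servo_tool(steps=[[[0,0,-0.04,0],[0,0,-0.01,0],[0,0,-0.05,0],[0,0,-0.01,0],[0,0,-0.05,0],[0,0,-0.01,0],[0,0,-0.05,0],[0,0,-0.01,0],[0,0,-0.03,0],[0,0,-0.03,0]]], gripper=0.05, newtons=20)

```text
time_s: 39.75
position: [0.4804, 0.3298, 0.1538]
eef_rot: [0.001, -0.628, 0.778, -0.001]
force: [0.0, 0.3, 0.8]
grip_width: 0.0667
grip_force: 34.8
```

```bash
python3 -c "
from t import *
w,c,s=rep('g')
g=cv2.cvtColor(w,cv2.COLOR_BGR2HSV); m=(g[...,1]<45)&(g[...,2]>150); print('bright',m[100:360,190:430].sum())
g=cv2.cvtColor(np.load('wf.npy'),cv2.COLOR_BGR2HSV); m=(g[...,1]<45)&(g[...,2]>150); print('bright f',m[100:360,190:430].sum())"
```

```text
s,lat,z 0.0281 0.001 0.1538 F [0.  0.3 0.8] grip 0.0667 34.8 t 39.75
cup 0.76 bbox 194 417 114 356 41897
bushing_1 0.32 bbox 195 417 115 356 41626
bright 32150
bright f 32014
```

>>> servo_tool(steps=[[[0.015,0.025,-0.01,8],[0.03,0.05,-0.01,16],[0.045,0.075,-0.01,24],[0.06,0.1,-0.01,32],[0.075,0.125,-0.01,40],[0.0835,0.14,-0.01,45],[0.0835,0.14,-0.01,45],[0.0835,0.14,-0.01,45]]])

```text
time_s: 40.7
position: [0.3253, 0.2778, 0.1627]
eef_rot: [0.001, -0.284, 0.959, 0.001]
force: [0.0, -0.7, -1.2]
grip_width: 0.0665
grip_force: 34.7
```

```bash
python3 -c "
from t import *
w,c,s=rep('h'); R=rot(s['eef_rot']); print(s['position'],R.round(3).tolist())
C=np.array([.3929,.3213,.037]); print('corner in tool',(R.T@(C-s['position'])).round(4))
cv2.imwrite('pics/h.png',w)"
```

```text
s,lat,z -0.0546 -0.1402 0.1627 F [ 0.  -0.7 -1.2] grip 0.0665 34.7 t 40.7
cup 0.96 bbox 194 418 115 357 41961
cup 0.73 bbox 0 18 338 379 471
bushing_1 0.6 bbox 0 17 339 379 445
[0.32530378 0.27779309 0.16272219] [[-0.839, -0.544, 0.001], [-0.544, 0.839, 0.001], [-0.001, 0.001, -1.0]]
corner in tool [-0.0802 -0.0004  0.1258]
```

>>> servo_tool(steps=[[[0,0,0.045,0],[0,0,0.085,0],[0,0,0.11,0],[0,0,0.122,0],[0,0,0.126,0],[-0.02,0,0.126,0],[-0.04,0,0.126,0],[-0.05,0,0.126,0],[-0.05,0,0.126,0]]])

```text
time_s: 41.75
position: [0.3683, 0.3053, 0.0371]
eef_rot: [0.0, -0.282, 0.959, -0.0]
force: [-0.5, -0.8, -1.2]
grip_width: 0.0666
grip_force: 34.6
```

>>> servo_tool(steps=[[[-0.004,0,0,0],[-0.008,0,0,0],[-0.011,0,0,0],[-0.014,0,0,0],[-0.014,0,0,0]]])

```text
time_s: 42.25
position: [0.3788, 0.3119, 0.0364]
eef_rot: [-0.0, -0.283, 0.959, -0.0]
force: [-2.7, -1.9, -3.1]
grip_width: 0.0666
grip_force: 32.0
```

```bash
python3 -c "
from t import *
w,c,s=rep('i'); R=rot(s['eef_rot']); print(s['position'])
C=np.array([.3929,.3213,.037]); print('corner in tool',(R.T@(C-s['position'])).round(4))"
```

```text
s,lat,z -0.0103 -0.0948 0.0364 F [-2.7 -1.9 -3.1] grip 0.0666 32.0 t 42.25
cup 0.59 bbox 221 405 89 351 41722
[0.37884695 0.31193679 0.03636305]
corner in tool [-0.0169  0.0002 -0.0006]
```

>>> servo_tool(steps=[[[-0.004,0,0,0],[-0.008,0,0,0],[-0.011,0,0,0],[-0.014,0,0,0],[-0.014,0,0,0]]])

```text
time_s: 42.9
position: [0.3896, 0.3189, 0.0358]
eef_rot: [-0.002, -0.283, 0.959, -0.001]
force: [-10.9, -4.5, 1.8]
grip_width: 0.0667
grip_force: 30.3
```

```bash
python3 -c "
from t import *
w,c,s=rep('j'); R=rot(s['eef_rot']); print(s['position'])
C=np.array([.3929,.3213,.037]); print('corner in tool',(R.T@(C-s['position'])).round(4))"
```

```text
s,lat,z -0.0013 -0.0857 0.0358 F [-10.9  -4.5   1.8] grip 0.0667 30.3 t 42.9
cup 0.87 bbox 236 402 99 324 34627
[0.38955026 0.31885005 0.03583964]
corner in tool [-0.0041  0.0002 -0.0012]
```

>>> servo_tool(steps=[[[0.02,0,0,0],[0.02,0,-0.045,0],[0.02,0,-0.09,0],[0.01,0,-0.11,0],[-0.015,0,-0.11,-8],[-0.04,0.002,-0.11,-16],[-0.065,0.004,-0.11,-24],[-0.09,0.006,-0.11,-32],[-0.115,0.008,-0.11,-40],[-0.129,0.008,-0.11,-45],[-0.129,0.008,-0.11,-45],[-0.129,0.008,-0.11,-45]]])

```text
time_s: 44.25
position: [0.4952, 0.3966, 0.1462]
eef_rot: [0.0, -0.627, 0.779, -0.0]
force: [0.0, -0.8, -2.1]
grip_width: 0.0667
grip_force: 28.7
```

```bash
python3 -c "
from t import *
w,c,s=rep('k'); R=rot(s['eef_rot']); print(s['position'],R.round(3).tolist())
cv2.imwrite('pics/k.png',w)"
```

```text
s,lat,z 0.0964 0.0018 0.1462 F [ 0.  -0.8 -2.1] grip 0.0667 28.7 t 44.25
cup 0.87 bbox 236 403 90 305 31513
bushing_1 0.5 bbox 230 241 218 235 142
[0.49518852 0.39657465 0.14619275] [[-0.213, -0.977, 0.0], [-0.977, 0.213, -0.0], [-0.0, -0.0, -1.0]]
```

```bash
cat > phi.py <<'E'
from t import *
def est(s,box):
    c=cam("wrist",s); R=rot(s["eef_rot"]); p=np.array(s["position"]); a=np.linspace(0,2*np.pi,60)
    best=[]
    for ph in np.arange(-20,181,2.5):
        f=np.radians(ph); # tool coords: forward=-x, up=-z
        fwd=np.array([-1,0,0]);up=np.array([0,0,-1]);lat=np.array([0,1,0])
        ax=-(np.sin(f)*fwd*-1+np.cos(f)*up*-1) # mouth dir
        ax=np.sin(f)*fwd+np.cos(f)*up; n=np.cos(f)*fwd-np.sin(f)*up
        P=np.array([0,0,-.003]); pts=[]
        for L,r in((0,.034),(.07,.027)): pts+= [P-L*ax+r*(np.cos(t)*n+np.sin(t)*lat) for t in a]
        uv=proj(c,np.array(pts)@R.T+p); b=[uv[:,0].min(),uv[:,0].max(),uv[:,1].min(),uv[:,1].max()]
        best.append((np.abs(np.array(b)-box)[[0,1,2]].sum(),ph,np.round(b)))
    best.sort(key=lambda q:q[0])
    for b in best[:3]: print(b)
E
python3 -c "
from phi import *
s=sense()
est(s,[236,403,90,305]); print('j'); est(s,[236,402,99,324]); print('b'); est(s,[235,403,114,305]); print('f'); est(s,[192,418,119,356]); print('e'); est(s,[192,419,127,356])"
```

```text
(np.float64(6.768090195732924), np.float64(97.5), array([236., 409.,  91., 341.]))
(np.float64(7.509493563068133), np.float64(55.0), array([236., 409.,  91., 288.]))
(np.float64(8.11610308657761), np.float64(57.5), array([236., 409.,  89., 285.]))
j
(np.float64(7.531859509705967), np.float64(47.5), array([236., 409., 100., 297.]))
(np.float64(9.745421418523364), np.float64(50.0), array([236., 409.,  96., 294.]))
(np.float64(10.490682991743569), np.float64(92.5), array([236., 409.,  96., 334.]))
b
(np.float64(7.474234409534503), np.float64(37.5), array([236., 408., 113., 309.]))
(np.float64(10.059558613218826), np.float64(35.0), array([237., 408., 117., 312.]))
(np.float64(11.173555610544241), np.float64(40.0), array([236., 409., 110., 306.]))
f
(np.float64(43.11860203202727), np.float64(145.0), array([196., 454., 122., 373.]))
(np.float64(44.42894740018241), np.float64(142.5), array([198., 452., 114., 371.]))
(np.float64(51.06274875858817), np.float64(140.0), array([200., 450., 108., 371.]))
e
(np.float64(42.9018469024509), np.float64(147.5), array([195., 455., 131., 389.]))
(np.float64(43.8640874186066), np.float64(145.0), array([196., 454., 122., 373.]))
(np.float64(51.42894740018241), np.float64(142.5), array([198., 452., 114., 371.]))
```

```bash
cat >> phi.py <<'E'
def iou(s,mask,top=3,rng=np.arange(-20,181,5)):
    c=cam("wrist",s); R=rot(s["eef_rot"]); p=np.array(s["position"]); a=np.linspace(0,2*np.pi,60); out=[]
    vis=np.ones((400,640),bool); vis[300:]=False   # gripper hides below
    fwd=np.array([-1,0,0]);up=np.array([0,0,-1]);lat=np.array([0,1,0])
    for ph in rng:
      f=np.radians(ph); ax=np.sin(f)*fwd+np.cos(f)*up; n=np.cos(f)*fwd-np.sin(f)*up
      for dz in (-.008,-.004,0,.004):
        for dx in (-.006,0,.006):
          P=np.array([dx,0,-.003+dz]); pts=[P-L*ax+r*(np.cos(t)*n+np.sin(t)*lat) for L,r in((0,.034),(.07,.027)) for t in a]
          uv=proj(c,np.array(pts)@R.T+p); m=np.zeros((400,640),np.uint8)
          cv2.fillConvexPoly(m,cv2.convexHull(uv.astype(np.int32)),1); m=(m>0)&vis; k=mask&vis
          out.append(((m&k).sum()/(m|k).sum(),ph,dx,dz))
    out.sort(key=lambda q:-q[0]); seen=set()
    for o in out:
        if o[1] not in seen: seen.add(o[1]); print("iou",round(o[0],3),o[1:])
        if len(seen)>=top: break
E
python3 -c "
from phi import *
s=sense(); w=camera('wrist'); r=silhouettes('wrist','cup')[0]; iou(s,r['mask'],6)
g=cv2.cvtColor(w,cv2.COLOR_BGR2GRAY); print([int(v) for v in g[80:330:10,320]])"
```

```text
iou 0.94 (np.int64(80), 0, 0.004)
iou 0.933 (np.int64(75), 0, 0)
iou 0.931 (np.int64(85), 0, 0.004)
iou 0.926 (np.int64(90), 0, 0.004)
iou 0.925 (np.int64(70), -0.006, -0.004)
iou 0.913 (np.int64(65), 0, -0.008)
[79, 237, 244, 244, 245, 246, 247, 247, 248, 248, 249, 249, 250, 250, 250, 250, 250, 151, 146, 144, 143, 141, 138, 87, 171]
```

>>> servo_tool(steps=[[[0,0,0.03,0],[0,0,0.05,0],[0,0,0.057,0],[0.01,0,0.057,0],[0.018,0,0.057,0],[0.024,0,0.057,0],[0.03,0,0.057,0],[0.036,0,0.057,0],[0.036,0,0.057,0]]])

```text
time_s: 45.4
position: [0.4896, 0.3701, 0.0969]
eef_rot: [0.012, -0.63, 0.777, 0.005]
force: [0.0, 23.0, 7.0]
grip_width: 0.0664
grip_force: 28.7
```

```bash
cat > q.py <<'E'
from phi import *
s=sense(); w,c,s=rep('q'); r=silhouettes('wrist','cup')[0]; iou(s,r['mask'],4)
E
python3 q.py
```

```text
s,lat,z 0.0694 0.0017 0.0969 F [ 0. 23.  7.] grip 0.0664 28.7 t 45.4
cup 0.6 bbox 237 403 97 306 29992
iou 0.971 (np.int64(75), -0.006, 0.004)
iou 0.968 (np.int64(70), -0.006, 0.004)
iou 0.955 (np.int64(65), -0.006, -0.004)
iou 0.95 (np.int64(80), -0.006, 0.004)
```

>>> servo_tool(steps=[[[-0.025,0,-0.011,0],[-0.025,0,-0.024,0],[-0.012,0,-0.024,0],[-0.003,0,-0.024,0],[0.001,0,-0.024,0],[0.006,0,-0.03,0],[0.012,0,-0.035,0],[0.02,0,-0.041,0],[0.029,0,-0.0456,0],[0.029,0,-0.0456,0]]])

```text
time_s: 46.6
position: [0.4827, 0.3325, 0.1388]
eef_rot: [0.004, -0.628, 0.778, 0.0]
force: [1.6, 3.9, 6.8]
grip_width: 0.0664
grip_force: 23.9
```

```bash
python3 q.py
```

```text
s,lat,z 0.0312 0.0027 0.1388 F [1.6 3.9 6.8] grip 0.0664 23.9 t 46.6
cup 0.92 bbox 236 402 125 317 24229
cup 0.63 bbox 239 256 298 314 204
bushing_1 0.56 bbox 239 256 297 314 185
iou 0.963 (np.int64(40), -0.006, 0.004)
iou 0.956 (np.int64(35), -0.006, 0)
iou 0.956 (np.int64(30), 0, 0)
iou 0.922 (np.int64(45), -0.006, 0.004)
```

>>> servo_tool(steps=[[[0.009,0,-0.003,0],[0.0185,0,-0.0055,0],[0.028,0,-0.006,0],[0.038,0,-0.006,0],[0.045,0,-0.005,0],[0.051,0,-0.0035,0],[0.057,0,-0.0015,0],[0.057,0,-0.0015,0]]])

```text
time_s: 47.6
position: [0.4693, 0.2757, 0.1368]
eef_rot: [-0.0, -0.628, 0.778, -0.001]
force: [1.5, -1.9, 6.3]
grip_width: 0.0655
grip_force: 21.2
```

```bash
python3 q.py
```

```text
s,lat,z -0.0272 0.0012 0.1368 F [ 1.5 -1.9  6.3] grip 0.0655 21.2 t 47.6
cup 0.92 bbox 238 401 206 356 19888
bushing_1 0.42 bbox 241 253 352 361 91
iou 0.959 (np.int64(-20), -0.006, 0)
iou 0.956 (np.int64(-10), -0.006, 0)
iou 0.955 (np.int64(-15), -0.006, 0)
iou 0.944 (np.int64(180), -0.006, 0.004)
```

>>> servo_tool(steps=[[[0,0,-0.03,0],[0,0,-0.03,0],[0.035,0.001,-0.03,0],[0.07,0.001,-0.03,0],[0.101,0.001,-0.03,0],[0.101,0.001,-0.03,0],[0.101,0.001,-0.03,0]]])

```text
time_s: 48.5
position: [0.446, 0.1781, 0.1649]
eef_rot: [-0.001, -0.628, 0.778, 0.001]
force: [0.8, 0.7, -1.7]
grip_width: 0.0652
grip_force: 22.6
```

```bash
python3 q.py; python3 -c "
from phi import *
s=sense(); print(s['position'],s['force'])
w=np.load('wq.npy'); c=cam('wrist',s)
m=(cv2.cvtColor(w,cv2.COLOR_BGR2GRAY)<62)
print('mat proj',proj(c,[[.4476,.178,.003],[.4506,.1755,.003]]).round(0).tolist())
import phi
wa=np.load('wa.npy')
"
```

```text
s,lat,z -0.1276 -0.0016 0.1649 F [ 0.8  0.7 -1.7] grip 0.0652 22.6 t 48.5
cup 0.67 bbox 238 401 199 356 20202
iou 0.964 (np.int64(-5), -0.006, 0)
iou 0.939 (np.int64(-20), -0.006, 0.004)
iou 0.939 (np.int64(-15), -0.006, 0.004)
iou 0.934 (np.int64(-10), -0.006, 0.004)
[0.44665798 0.17916011 0.16556413] [ 0.07569833  0.07451915 -1.41497015]
mat proj [[319.0, 188.0], [315.0, 186.0]]
```

>>> servo_tool(steps=[[[0,0,0.03,0],[0,0,0.06,0],[0,0,0.08,0],[0,0,0.088,0],[0,0,0.088,0],[0,0,0.091,0],[0,0,0.094,0],[0,0,0.094,0]]])

```text
time_s: 49.5
position: [0.4471, 0.1788, 0.0728]
eef_rot: [0.0, -0.628, 0.778, 0.0]
force: [-0.4, -0.1, -2.0]
grip_width: 0.0655
grip_force: 22.9
```

>>> servo_tool(steps=[[[0,0,0.002,0],[0,0,0.004,0],[0,0,0.004,0]]])

```text
time_s: 49.8
position: [0.4474, 0.1791, 0.0693]
eef_rot: [0.001, -0.628, 0.778, -0.0]
force: [-2.1, 1.3, 2.4]
grip_width: 0.0651
grip_force: 23.2
```

>>> servo_tool(steps=[[[0,0,0.002,0],[0,0,0.004,0],[0,0,0.004,0]]])

```text
time_s: 50.1
position: [0.4481, 0.1809, 0.0684]
eef_rot: [0.003, -0.629, 0.778, 0.0]
force: [-9.6, 5.6, 17.4]
grip_width: 0.0653
grip_force: 24.8
```

```bash
python3 q.py
```

```text
s,lat,z -0.1244 -0.0002 0.0684 F [-9.6  5.6 17.4] grip 0.0653 24.8 t 50.1
cup 0.72 bbox 238 401 195 356 20344
iou 0.951 (np.int64(-5), -0.006, 0.004)
iou 0.936 (np.int64(0), -0.006, -0.008)
iou 0.92 (np.int64(-15), -0.006, 0.004)
iou 0.92 (np.int64(-20), -0.006, 0.004)
```

>>> servo_tool(steps=[[[0,0,-0.004,0],[0,0,-0.004,0]]])

```text
time_s: 50.5
position: [0.4473, 0.179, 0.0691]
eef_rot: [0.001, -0.628, 0.778, -0.0]
force: [-1.8, 1.8, 6.2]
grip_width: 0.0651
grip_force: 23.4
```

>>> servo_tool(steps=[[[0,0,0,0],[0,0,0,0],[0,0,0,0],[0,0,0,0],[0,0,-0.03,0],[0,0,-0.075,0],[0,0,-0.12,0],[0,0,-0.16,0],[0,0,-0.2,0],[0,0,-0.2,0],[0,0,-0.2,0],[0,0,-0.2,0]]], gripper=0.085)

```text
time_s: 51.7
position: [0.4466, 0.1786, 0.2671]
eef_rot: [-0.001, -0.628, 0.778, 0.0]
force: [0.6, -0.2, -0.6]
grip_width: 0.085
grip_force: 0.0
```

```bash
python3 - <<'E'
from cupfit import *
s=sense(); w=camera("wrist"); c=cam("wrist",s); print(s["position"],s["force"]); f=cupfit(w,c)
for q in("bushing_1","cup"):
    for r in silhouettes("wrist",q)[:7]:
        ys,xs=np.nonzero(r["mask"]); print(q,round(r["score"],2),xs.min(),xs.max(),ys.min(),ys.max(),len(xs))
a=camera("scene"); t=camera("top"); np.save("wz.npy",w)
for n in ("scene","top"):
    for r in silhouettes(n,"bushing_1")[:7]: print(n,round(r["score"],2),r["point"],r["mask"].sum())
cv2.imwrite("pics/f14.png",np.vstack([w,np.hstack([a[150:290,150:470],t[130:270,150:470]])]))
E
```

```text
[0.44663401 0.17860404 0.26708935] [ 0.56389609 -0.19991444 -0.59462105]
mat (0.4481, 0.1801, 0.0949, 4063)
bushing_1 0.64 335 350 312 325 160
bushing_1 0.51 319 333 314 328 155
cup 0.93 286 353 181 252 3744
cup 0.54 0 138 0 156 12858
scene 0.62 [235.8, 238.4] 1738
scene 0.4 [275.6, 281.1] 6236
top 0.56 [325.9, 203.5] 199
```

View pics/f14.png

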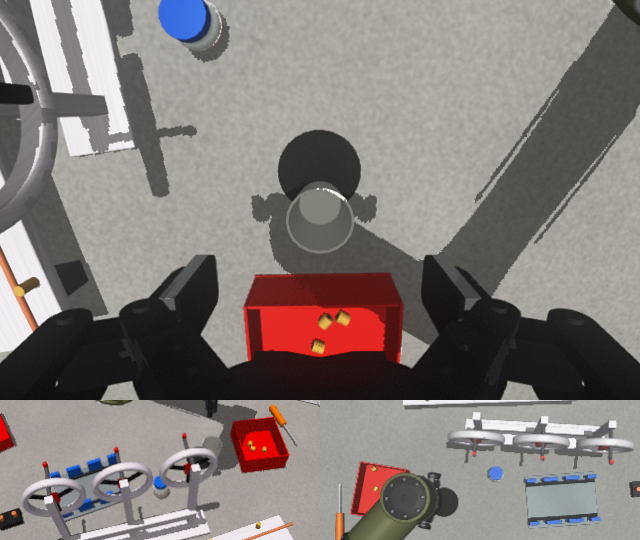

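```bash
python3 - <<'E'
from h import *
s=sense(); w=camera("wrist"); c=cam("wrist",s); R=rot(s["eef_rot"])
print("rim",at_z(c,(320,219),.073).round(4),"floor",at_z(c,(320,206),.006).round(4),"mat",at_z(c,(319.5,171),.003).round(4))
m=np.median(np.abs(w.astype(int)-np.load("wz.npy")),0).max(); print("diff",m)
g=cv2.GaussianBlur(cv2.cvtColor(w,cv2.COLOR_BGR2GRAY),(3,3),0)
e=cv2.HoughCircles(g[150:270,260:380],cv2.HOUGH_GRADIENT,1,20,param1=80,param2=12,minRadius=28,maxRadius=46)
print(None if e is None else (e[0][:4]+[260,150,0]).round(1).tolist())
r=silhouettes("wrist","cup")[0]; ys,xs=np.nonzero(r["mask"]); print(xs.min(),xs.max(),ys.min(),ys.max())
for p in ([.4466,.1786],[.4476,.210],[.4476,.215]): print(p,proj(c,[[*p,.073],[*p,.003]]).round(0).tolist())
E
```

```text
rim [0.4552 0.2148 0.073 ] floor [0.4561 0.2197 0.006 ] mat [0.448  0.1795 0.003 ]
diff 3.0
[[318.5, 219.5, 32.2], [322.5, 169.5, 44.3]]
286 355 181 252
[0.4466, 0.1786] [[321.0, 182.0], [321.0, 170.0]]
[0.4476, 0.21] [[327.0, 213.0], [325.0, 196.0]]
[0.4476, 0.215] [[328.0, 218.0], [326.0, 200.0]]
```

>>> servo_tool(steps=[[[-0.038,-0.001,0,0],[-0.038,-0.001,0.045,0],[-0.038,-0.001,0.09,0],[-0.038,-0.001,0.13,0],[-0.038,-0.001,0.165,0],[-0.038,-0.001,0.195,0],[-0.038,-0.001,0.212,0],[-0.038,-0.001,0.218,0],[-0.038,-0.001,0.218,0],[-0.038,-0.001,0.218,0]]])

```text
time_s: 53.15
position: [0.4566, 0.216, 0.0518]
eef_rot: [0.001, -0.628, 0.778, -0.0]
force: [-0.2, -0.3, 1.0]
grip_width: 0.0852
grip_force: 0.0
```

>>> servo_tool(steps=[[[0,0,0,0],[0,0,0,0],[0,0,0,0],[0,0,0,0],[0,0,0,0],[0,0,0,0]]], gripper=0.05, newtons=30)

```text
time_s: 53.75
position: [0.4566, 0.2162, 0.0521]
eef_rot: [0.001, -0.628, 0.778, -0.0]
force: [-2.3, 0.5, 5.8]
grip_width: 0.0653
grip_force: 32.7
```

>>> servo_tool(steps=[[[0,0,-0.008,0],[0,0,-0.015,0],[0,0,-0.015,0],[0.015,0,-0.015,0],[0.03,0,-0.015,0],[0.037,0,-0.015,0],[0.037,0,-0.015,0],[0.037,0,-0.015,0]]])

```text
time_s: 54.55
position: [0.4482, 0.1792, 0.0655]
eef_rot: [0.0, -0.628, 0.778, -0.0]
force: [0.3, -1.6, -1.1]
grip_width: 0.0654
grip_force: 33.7
```

```bash
python3 - <<'E'
from h import *
s=sense(); print(s["position"],s["force"],s["grip_width"]); camera("wrist")
for r in silhouettes("wrist","cup")[:2]:
    ys,xs=np.nonzero(r["mask"]); print(round(r["score"],2),xs.min(),xs.max(),ys.min(),ys.max())
E
```

```text
[0.44823298 0.17921199 0.06551916] [ 0.33575125 -1.56737413 -1.11105719] 0.06540627433632858
0.78 227 415 186 356
```

>>> servo_tool(steps=[[[0,0,0.005,0],[0,0,0.01,0],[0,0,0.0135,0],[0,0,0.0145,0],[0,0,0.0145,0]]])

```text
time_s: 55.15
position: [0.4483, 0.1797, 0.0523]
eef_rot: [0.0, -0.629, 0.778, -0.0]
force: [-6.0, -1.4, 9.7]
grip_width: 0.0652
grip_force: 34.4
```

>>> servo_tool(steps=[[[0,0,0,0],[0,0,0,0],[0,0,0,0],[0,0,0,0],[0,0,-0.03,0],[0,0,-0.075,0],[0,0,-0.12,0],[0,0,-0.16,0],[0,0,-0.2,0],[0,0,-0.215,0],[0,0,-0.215,0],[0,0,-0.215,0]]], gripper=0.085)

```text
time_s: 56.35
position: [0.448, 0.1796, 0.2651]
eef_rot: [-0.0, -0.628, 0.778, 0.0]
force: [0.2, -0.3, -0.6]
grip_width: 0.085
grip_force: 0.0
```

```bash
cat > chk.py <<'E'
from cupfit import *
s=sense(); w=camera("wrist"); c=cam("wrist",s); print(s["position"],s["force"]); cupfit(w,c)
r=silhouettes("wrist","cup")[0]; ys,xs=np.nonzero(r["mask"]); print("cup bbox",xs.min(),xs.max(),ys.min(),ys.max())
r=silhouettes("wrist","cup_mat"); 
g=cv2.GaussianBlur(cv2.cvtColor(w,cv2.COLOR_BGR2GRAY),(3,3),0)
e=cv2.HoughCircles(g[120:290,240:400],cv2.HOUGH_GRADIENT,1,6,param1=80,param2=14,minRadius=28,maxRadius=48)
if e is not None:
  for x,y,rr in (e[0][:6]+[240,120,0]): print((round(float(x),1),round(float(y),1),round(float(rr),1)),"as rim",at_z(c,(x,y),.073)[:2].round(4),"as mat",at_z(c,(x,y),.003)[:2].round(4))
P=lambda x,y,z,r:proj(c,[[x+r*np.cos(t),y+r*np.sin(t),z] for t in np.linspace(0,6.28,40)])
for nm,z,rd in (("rim",.073,.034),("mat",.003,.048)):
  b=P(.448,.179,z,rd); print(nm,"model bbox at (.448,.179)",b.min(0).round(0),b.max(0).round(0))
mk=(g<62)[120:290,240:400]; ys,xs=np.nonzero(mk); print("dark bbox",xs.min()+240,xs.max()+240,ys.min()+120)
E
python3 chk.py
```

```text
[0.44798653 0.17955726 0.26514359] [ 0.22941636 -0.2651946  -0.60380113]
rim (0.4476, 0.1803, 0.0677, 308)
mat (0.4482, 0.1799, 0.0942, 1518)
cup bbox 286 356 147 215
(320.5, 170.5, 42.1) as rim [0.4455 0.1684] as mat [0.4477 0.1798]
(318.5, 182.5, 33.8) as rim [0.4498 0.1792] as mat [0.4528 0.193 ]
(324.5, 182.5, 31.6) as rim [0.4442 0.1804] as mat [0.4461 0.1945]
(326.5, 170.5, 47.4) as rim [0.44   0.1696] as mat [0.441  0.1813]
(314.5, 170.5, 47.4) as rim [0.451  0.1672] as mat [0.4544 0.1784]
(315.5, 176.5, 28.6) as rim [0.4513 0.173 ] as mat [0.4547 0.1854]
rim model bbox at (.448,.179) [284. 146.] [356. 216.]
mat model bbox at (.448,.179) [278. 127.] [362. 210.]
dark bbox 252 398 130
```

>>> servo_tool(steps=[[[0,0,-0.04,0],[0,0,-0.08,0],[-0.02,0,-0.11,0],[-0.05,0,-0.11,0],[-0.05,0,-0.11,0],[-0.05,0,-0.11,0],[-0.05,0,-0.11,0]]])

```text
time_s: 57.2
position: [0.4586, 0.2279, 0.3752]
eef_rot: [-0.001, -0.628, 0.778, -0.0]
force: [-0.9, -0.2, 0.3]
grip_width: 0.0853
grip_force: 0.0
```

```bash
python3 - <<'E'
from cupfit import *
s=sense(); w=camera("wrist"); c=cam("wrist",s); print(s["position"]); cupfit(w,c)
h=cv2.cvtColor(w,cv2.COLOR_BGR2HSV); m=((h[...,0]>12)&(h[...,0]<32)&(h[...,1]>90)&(h[...,2]>60)).astype(np.uint8)
n,l,st,ce=cv2.connectedComponentsWithStats(m)
for i in range(1,n):
    if st[i,4]>25: print("brass",ce[i].round(0),st[i,4],at_z(c,ce[i],.012).round(3))
for n in ("wrist",):
    for r in silhouettes(n,"bushing_1")[:8]: print(round(r["score"],2),np.round(r["point"]),r["mask"].sum())
camera("scene"); k=cam("scene")
for q in ("handwheel_a","cup","glue_jar","screwdriver","terminal_block"):
    for r in spot_point("scene",q)[:3]: print(q,round(r["score"],2),np.round(r["point"],1))
for p in ([.618,.057,.233],[.602,-.122,.233],[.587,-.301,.233],[.448,.18,.003]): print(proj(k,p).round(1))
E
```

```text
[0.45857797 0.22791799 0.37523165]
rim (0.4475, 0.1798, 0.0674, 305)
mat (0.8068, -0.0696, 0.09, 264)
mat (0.4483, 0.1799, 0.0928, 716)
brass [ 82. 213.] 117 [0.831 0.229 0.012]
brass [340. 248.] 84 [0.458 0.368 0.012]
brass [325. 251.] 81 [0.481 0.368 0.012]
brass [319. 274.] 87 [0.498 0.403 0.012]
brass [279. 285.] 83 [0.563 0.409 0.012]
brass [408. 329.] 246 [0.375 0.532 0.012]
0.67 [325. 250.] 114
0.59 [318. 279.] 89
0.43 [341. 250.] 117
handwheel_a 0.92 [204.  246.9]
handwheel_a 0.91 [336.4 219.2]
handwheel_a 0.7 [274.3 235.5]
cup 0.6 [350.8 207.6]
glue_jar 0.59 [311.  244.1]
screwdriver 0.74 [433.  177.3]
terminal_block 0.97 [158.5 270.4]
terminal_block 0.36 [413.5 199.4]
[[338.2 218.3]]
[[272.5 232.5]]
[[204.  247.6]]
[[350.3 206.9]]
```

>>> servo_tool(steps=[[[0.05,0.05,0,0],[0.1,0.05,0,0],[0.15,0.05,0,0],[0.15,0.05,0,0],[0.15,0.05,0,0]]])

```text
time_s: 58.1
position: [0.3777, 0.0904, 0.3773]
eef_rot: [0.002, -0.628, 0.779, -0.0]
force: [-0.2, 0.8, 0.4]
grip_width: 0.0848
grip_force: 0.0
```

```bash
python3 - <<'E'
from h import *
def brass(im,c):
    h=cv2.cvtColor(im,cv2.COLOR_BGR2HSV); m=((h[...,0]>10)&(h[...,0]<34)&(h[...,1]>85)&(h[...,2]>60)).astype(np.uint8)
    n,l,st,ce=cv2.connectedComponentsWithStats(m)
    return [(ce[i].round(0).tolist(),int(st[i,4]),at_z(c,ce[i],.012)[:2].round(3).tolist()) for i in range(1,n) if st[i,4]>3]
for n in("scene","top"):
    c=cam(n); b0=cv2.imread(f"pics/{n}0.png"); im=camera(n)
    old={tuple(x[0]) for x in brass(b0,c)}
    for x in brass(im,c):
        if not any(np.hypot(x[0][0]-o[0],x[0][1]-o[1])<3 for o in old): print(n,"new",x)
    print(n,"gone",[x for x in brass(b0,c) if not any(np.hypot(x[0][0]-o[0][0],x[0][1]-o[0][1])<3 for o in brass(im,c))])
E
```

```text
scene new ([198.0, 2.0], 33, [-1.172, -0.089])
scene new ([269.0, 47.0], 1438, [-0.58, 0.173])
scene new ([345.0, 45.0], 346, [-0.472, 0.535])
scene new ([236.0, 74.0], 252, [-0.419, -0.031])
scene new ([13.0, 177.0], 3694, [-0.1, -0.968])
scene new ([262.0, 102.0], 4, [-0.187, 0.03])
scene new ([4.0, 119.0], 6, [-0.477, -1.048])
scene new ([244.0, 140.0], 122, [0.012, -0.093])
scene new ([279.0, 145.0], 95, [0.088, 0.03])
scene new ([260.0, 151.0], 34, [0.094, -0.051])
scene new ([401.0, 195.0], 39, [0.468, 0.364])
scene new ([414.0, 199.0], 20, [0.497, 0.399])
scene new ([438.0, 274.0], 9, [0.78, 0.334])
scene new ([432.0, 277.0], 4, [0.781, 0.31])
scene new ([416.0, 282.0], 4, [0.781, 0.259])
scene new ([378.0, 296.0], 4, [0.781, 0.132])
scene new ([372.0, 298.0], 6, [0.781, 0.112])
scene new ([324.0, 315.0], 26, [0.781, -0.041])
scene new ([422.0, 314.0], 4, [0.875, 0.225])
scene new ([298.0, 324.0], 5, [0.781, -0.119])
scene new ([0.0, 336.0], 18, [0.541, -0.945])
scene new ([375.0, 332.0], 13, [0.876, 0.079])
scene new ([364.0, 336.0], 5, [0.876, 0.044])
scene new ([355.0, 339.
[... 3026 characters left out ...]
 [0.629, -1.001]), ([626.0, 174.0], 4, [0.608, -1.018]), ([636.0, 189.0], 4, [0.555, -1.049]), ([627.0, 200.0], 7, [0.52, -1.016]), ([628.0, 207.0], 6, [0.496, -1.018]), ([624.0, 209.0], 5, [0.489, -1.0]), ([627.0, 211.0], 4, [0.481, -1.011]), ([636.0, 225.0], 5, [0.434, -1.04]), ([273.0, 232.0], 40, [0.449, 0.179]), ([638.0, 235.0], 4, [0.4, -1.045]), ([628.0, 262.0], 4, [0.311, -1.001]), ([635.0, 276.0], 4, [0.261, -1.025]), ([637.0, 300.0], 4, [0.181, -1.027]), ([632.0, 310.0], 5, [0.15, -1.008]), ([633.0, 317.0], 5, [0.126, -1.011]), ([622.0, 366.0], 6, [-0.031, -0.964]), ([626.0, 366.0], 5, [-0.033, -0.978]), ([630.0, 366.0], 4, [-0.033, -0.991]), ([636.0, 366.0], 22, [-0.038, -1.014])]
```

```bash
python3 -c "
from bench import *
print(close_job())"
```

```text
the job is handed in; nothing more can be done
None
```

I've handed the job in: all three handwheels hang on the hooks, the four bushings found are in the red bin, and the empty cup is upright on its mat, about 1 mm from the middle. I put it down about 37 mm off at first and reset it. The screwdriver, jar and terminal block were not touched.

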